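# Shut the provision carrier and throw its draw latch

### The job

Close up the grey steel provision carrier: swing its lid down onto the rubber seal, hook the latch link's cross pin into the keeper on the front of the lid, then push the lever down past dead centre until it snaps home and keeps the lid drawn down on the seal. The keeper sits a few millimetres off on its slots and packing, so feel for its back and then gently down onto its seat before letting go, and force neither lid nor latch. Leave the cup, matchbox, tin and jar beside it where they stand.

Things in the scene. Friction and masses are not known exactly. Their poses are not given: they have to be found in the camera images.
- carrier: Grey steel box 110 x 200 mm, rim 105 mm high, fixed to the stove. Origin: centre of its underside; -x is its front, towards the robot, with the latch in the middle of it (front wall at x = -55 mm); z up. Lever pivot, parallel to y, at x = -73, z = 90 mm. An 8 mm soft seal stands on the rim.
- lid: Grey steel lid 110 x 200 x 24 mm. Origin on its hinge line, at x = +58, z = 112 mm of the carrier; same axes when shut. Its front middle carries the keeper: a steel block 26 mm wide (y) with an open-topped trough 8 mm wide, nominally centred at x = -131, floor at z = +8 mm, but set up to 2.5 mm higher or lower and 4 mm nearer or farther. Rounded front lip 4 mm, back 20 mm above the floor.
- lid_hinge (a joint): Lid angle, rad: 0 = shut, resting on the uncompressed seal; positive = open. It stays where it is left (1 to 7 N at the front edge moves it).
- lid_seal (a joint): How far the lid is drawn down into its seal beyond resting on it, rad about the same hinge line, negative = compressed; springy, about 15 N per mm at the keeper (0.0076 rad per mm there), near 0 when nothing presses.
- lid_front (a point): Point on the lid's flat top, 12 mm behind its front edge, in the middle: a place to push the lid down.
- lever: Steel latch lever, flat plate 3 mm thick, 28 mm wide, reaching 67 mm from its pivot, with a curled end. Origin on the pivot, x and z axes as the carrier's when the lever is level; it points along its own -x; its own +z side is the one to push on.
- lever_pivot (a joint): Lever angle, rad: 0 = level, pointing to the robot; negative = raised; grows as it is pushed down; 1.57 to 1.62 = home, hanging straight down 18 mm clear of the wall on a rubber bumper. Stiff enough to stay where left; with the link hooked it takes 2 to 12 N near its end, most at 0.6 to 1.1; dead centre between 1.15 and 1.42, from there it snaps home.
- lever_end (a point): Middle of the lever's curled end, 64 mm from the pivot, on the side to push.
- link: Latch link: two steel side bars outside the lever, 39 mm over them, joined by the cross pin. Origin on its pivot in the lever (20 mm from the lever's pivot, at lever x = -19.2, z = -5.5 mm); its own +z points along the bars to the pin, 47.6 mm away. Moving the pin moves the lever too.
- link_pivot (a joint): Link angle relative to the lever, rad: lean of the link from upright, outward to the robot, minus lever_pivot. Stays where it is left; about -1.6 when latched.
- cross_pin (a point): Centre of the cross pin, 6 mm thick, parallel to the carrier's y, with domed heads 9 mm thick, 48 mm over both heads: it can be pinched from above by the heads, and the link then turns freely in the grip. Seated, it lies in the keeper's trough, nominally 18 mm in front of the lid's front face, 3 mm above the trough's floor.
- cup: Loose tin cup with a strap handle, 68 x 88 x 62 mm, origin under its middle, to the carrier's right. Bystander.
- matches: Loose matchbox 36 x 56 x 16 mm, origin under its middle, front left of the carrier. Bystander.
- powder_tin: Loose round red-brown tin with a grey lid, 64 mm across, 105 mm high, origin under its middle, to the carrier's left. Bystander.
- jar: Loose glass jar with a grey lid, 68 mm across, 120 mm high, origin under its middle, behind the carrier on the right. Bystander.

How it is judged:
By the outcome, as a careful person would: the job done as asked, in the order asked, and still so for the second after the job is handed in, with the robot touching nothing.
It also fails if it takes over 67 s, if anything falls off the work surface, if the arm or the gripper's body presses on something with over 40 N, if the wrist force passes 120 N, or if a joint passes its speed limit or range.

### The arm

A 6-joint arm with a two-finger parallel gripper is mounted at the origin on a cart in front of the work surface, level with it; the furniture and walls round the work are solid. World frame = base frame: x ahead of the robot, y to its left, z up, the work surface at z = 0. Lengths are in m, angles in rad, forces in N, time in s.
With the tool pointing down it reaches from about 0.35 to 0.775 m from the base axis. Payload 5.5 kg.
Tool frame: the origin (TCP) lies midway between the tips of the shut fingers; the grasp point (between the pads) lies grasp_offset behind it (grasp_offset is the distance from the TCP to the grasp point, in m); z points along the fingers, y is the line along which they close (so a half turn about z gives the same grasp; the last joint's range is limited). The gripper opens to 85 mm and grips with 20 to 120 N. Pads are 22 mm wide; open, the fingers measure 114 mm over their backs; the gripper's body (76 mm by 85 mm) begins 54 mm behind the grasp point. The pads swing forward as they close: fully open they stand 13 mm farther back than shut.
Start: joints at [1.176, 0.313, 0.046, 1.304, 0, 1.431], TCP at [0.145, 0.556, 0.231] pointing down, gripper open.
Joint ranges: [-2.76, 2.76], [-0.86, 1.69], [-1.03, 1.26], [-2.2, 2.34], [-1.47, 1.5], [-3.14, 3.14]. Speed limits (rad/s): [2.57, 2.57, 3.14, 3.14, 3.14, 3.14].

### API

Orientations are given as a unit quaternion [w, x, y, z].
In Python, from workcell import * gives the robot as it stands.
- The arm moves only by the tool step_arm, never from a script. Its argument "deltas" is a list of rows, each a list of 7 numbers: the shift along the world's x, y, z in mm, then the turn, a rotation vector about the world's x, y, z in degrees, then the gripper's target within -1 to 1 (fully open at 1, half-way at 0, shut at -1). A call has 1 to 5 rows; each row shifts and turns the commanded pose from where the row before left it; what a row does not reach is not made up. A row lasts 1/10 s, in which the tool goes at most 50 mm and 8.59 degrees, less where a joint would pass 70% of its speed; a pose out of reach is approached as far as the arm can. A call is refused whole if a number of a shift passes 50 or a number of a turn 8.59, either way. A call with a gripper value outside its range is refused whole. The fingers move at their own pace and stop on an object; "newtons" is the grip in N (left out, the last holds). Time passes only in rows, so rows that do not move let the fingers close. It gives the time, the measured TCP pose, the force, the opening and the grip force at its end, in the units of the state.
- get_state(): the state, without advancing time (a new reading comes with each control period).
- read_camera(name): name is "side" or "top"; returns a dict with "image" (384x512x3 uint8, red, green, blue), "z_map" (384x512 float32, m along the optical axis (not along the pixel's ray), 0 where there is no reading), "K" (3x3 intrinsics, pixels), "dist_coeffs" ([k1, k2, p1, p2, k3] as OpenCV has them; the pictures are not rectified), "world_from_camera" (4x4, takes a point from camera to world coordinates). Camera axes: x right, y down, z forward; pixel columns grow to the right and rows downward; lengths in m; the calibration is good to about 2 mm. A picture is of the moment at which its call begins.
- hand_in(): hands the job in; it is judged then, once.
The state is a dict: "clock": time; "joint_pos": joint angles; "qvel": joint speeds; "tau": joint torques, N m; "tcp_pos": TCP position; "orientation": TCP orientation; "wrist_force": force on the tool from outside, world axes, zero at the start; "ft_torque": the same for the moment, N m; "finger_gap": finger opening in m; "grip_force": force on a finger pad.
Only numpy, scipy, OpenCV 4.12 (cv2) and the standard library are available. Lean on these libraries where they do the work, as an engineer would, in place of code of your own. Each camera call takes 0.05 s, during which the arm holds its last target. There are 200 camera calls.

## Working session

There is one attempt and no reset: what is moved stays moved. The work goes in short steps, Python scripts to look and compute and a tool call to move; the robot and the scene stay as the last step left them, time stands still between calls to the robot, and variables do not carry over. Pictures are saved under pics/ and viewed, at most 10 in all, crops included, and the job is handed in when it is done.

Besides the shell and the picture viewer there is one more tool, called after "Emit:" by a JSON object that holds its "name" and its "arguments", one argument or row to a line. step_arm: Moves the arm, as the interface text tells. Its arguments: {"type":"object","properties":{"deltas":{"type":"array","items":{"type":"array","items":{"type":"number"}}},"newtons":{"type":"number"}},"required":["deltas"]}

```bash
mkdir -p pics; ls; cat > h.py <<'E'
from workcell import *
import numpy as np, cv2
def grab(n):
    c=read_camera(n); np.savez(f'/tmp/{n}.npz',**c); return c
def load(n): return dict(np.load(f'/tmp/{n}.npz'))
def px(c,u,v,z=None):
    z=c['z_map'][int(v),int(u)] if z is None else z
    p=cv2.undistortPoints(np.array([[[u,v]]],float),c['K'],c['dist_coeffs'])[0,0]
    return (c['world_from_camera']@np.r_[p*z,z,1])[:3]
def proj(c,P):
    T=np.linalg.inv(c['world_from_camera']); r=cv2.Rodrigues(T[:3,:3])[0]
    return cv2.projectPoints(np.atleast_2d(np.array(P,float)),r,T[:3,3],c['K'],c['dist_coeffs'])[0][:,0]
E
python3 - <<'E'
from h import *
a=grab('side');b=grab('top')
im=np.hstack([cv2.resize(x['image'],(800,600)) for x in (a,b)])
cv2.imwrite('pics/s0.png',cv2.resize(a['image'],(800,600))[...,::-1]);cv2.imwrite('pics/t0.png',cv2.resize(b['image'],(800,600))[...,::-1])
s=get_state();print({k:np.round(v,3) for k,v in s.items()})
for x in (a,b): print(np.round(x['world_from_camera'],3))
E
```

```text
pics
{'clock': np.float64(0.1), 'joint_pos': array([1.176, 0.314, 0.045, 1.304, 0.   , 1.431]), 'qvel': array([ 0.001, -0.   ,  0.003, -0.001, -0.   ,  0.001]), 'tau': array([ 4.0000e-03, -4.8172e+01,  2.9925e+01,  1.3000e-02, -0.0000e+00,
        0.0000e+00]), 'tcp_pos': array([0.145, 0.556, 0.23 ]), 'orientation': array([-0.   ,  0.127,  0.992, -0.001]), 'wrist_force': array([-0.298,  0.517, -0.202]), 'ft_torque': array([-0.037, -0.048, -0.029]), 'grip_force': np.float64(0.0), 'finger_gap': np.float64(0.085)}
[[-0.882 -0.256  0.396  0.242]
 [-0.472  0.467 -0.748  0.725]
 [ 0.006 -0.846 -0.533  0.62 ]
 [ 0.     0.     0.     1.   ]]
[[-0.03  -0.982  0.187  0.442]
 [-0.999  0.027 -0.017  0.03 ]
 [ 0.012 -0.188 -0.982  0.965]
 [ 0.     0.     0.     1.   ]]
```

View pics/s0.png

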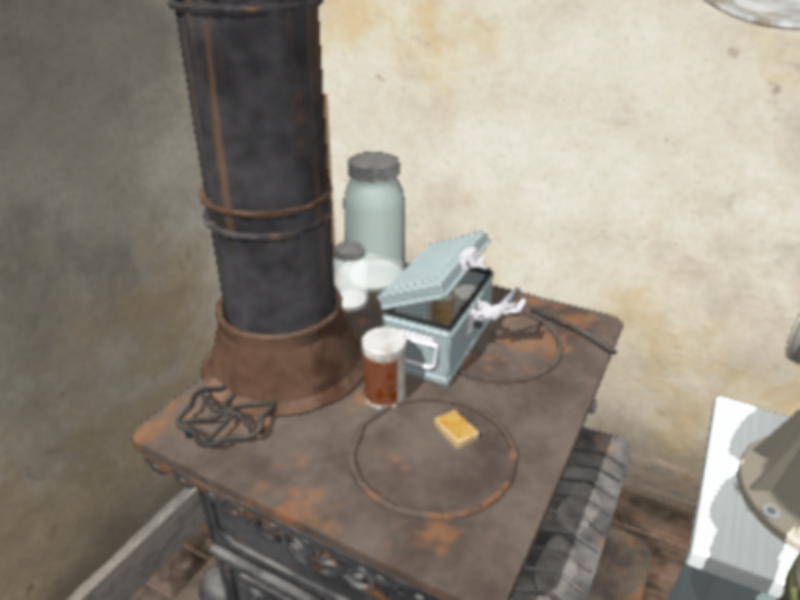

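View pics/t0.png

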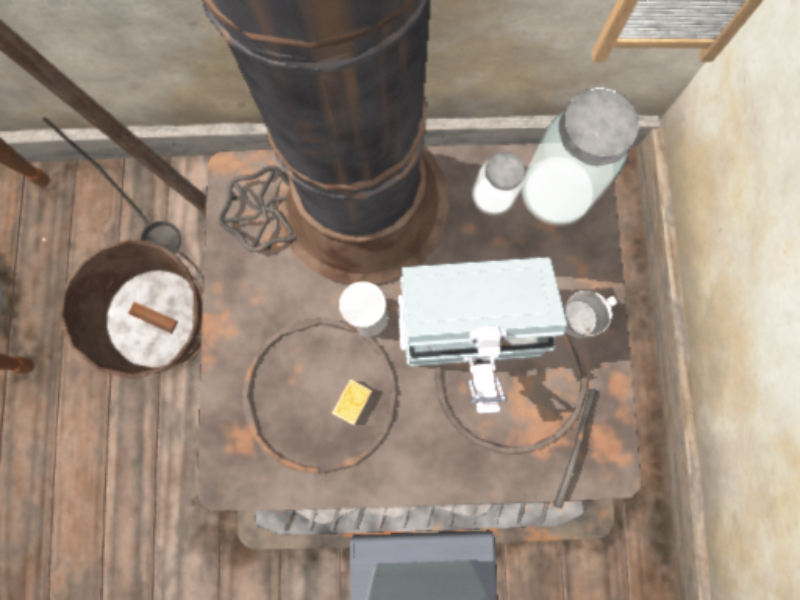

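The carrier sits at about (480,310) px in the top view and (440,310) in the side view. The lid is about half open and the lever is raised or level, pointing at the robot. I'll enlarge both.

```bash
python3 - <<'E'
from h import *
a=load('side');b=load('top')
A=cv2.resize(a['image'][140:250,230:350],None,fx=5,fy=5,interpolation=cv2.INTER_CUBIC)
B=cv2.resize(b['image'][160:270,250:400],None,fx=5,fy=5,interpolation=cv2.INTER_CUBIC)
cv2.imwrite('pics/a1.png',A[...,::-1]);cv2.imwrite('pics/b1.png',B[...,::-1])
# point clouds of both near carrier
for n,c,(u0,u1,v0,v1) in (('side',a,(230,350,140,250)),('top',b,(250,400,160,270))):
    P=np.array([[px(c,u,v) for u in range(u0,u1)] for v in range(v0,v1)]);np.save(f'/tmp/P{n}.npy',P)
E
```

```text
(no output)
```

View pics/a1.png

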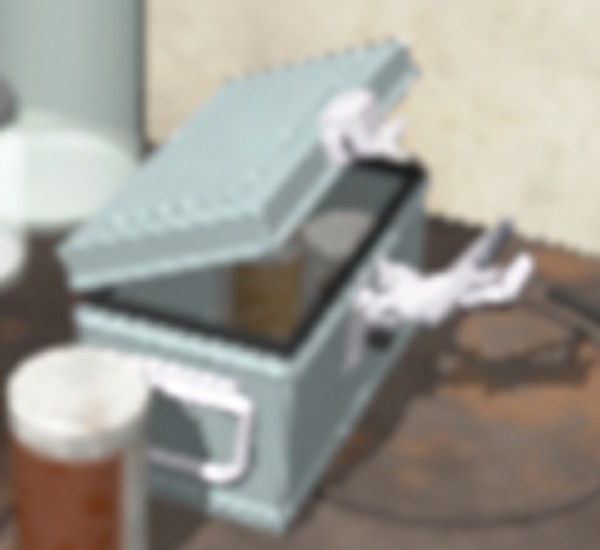

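View pics/b1.png

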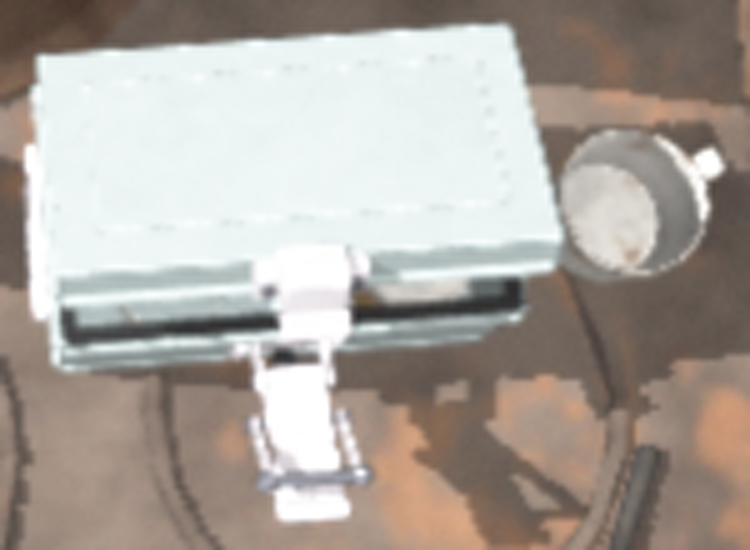

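The top crop shows the lid about half open. The cross pin, with its heads, is at crop (263,482)-(365,473) and the lever end at (312,515). Rim front corners are near (55,365) and (523,315). Next I fit planes and points.

```bash
python3 - <<'E'
from h import *
a=load('side');b=load('top');np.set_printoptions(precision=4,suppress=True)
T=np.load('/tmp/Ptop.npy');S=np.load('/tmp/Pside.npy')
def plane(P):
    P=P.reshape(-1,3);c=np.median(P,0)
    for _ in range(3):
        n=np.linalg.svd(P-c,full_matrices=False)[2][2];d=(P-c)@n;P=P[abs(d)<max(.002,1.5*np.median(abs(d)))];c=P.mean(0)
    return n*np.sign(n[2]+1e-9),c,np.std((P-c)@n)
nl,cl,sd=plane(T[16:42,20:95]);print('lid top plane(top)',nl,cl,sd)
nl2,cl2,sd2=plane(S[22:42,30:58]);print('lid(side)',nl2,cl2,sd2)
nf,cf,sf=plane(S[78:92,60:68]);print('front wall',nf,cf,sf)
th=np.arccos(nl[2]);print('lid ang',th,'yaw',np.arctan2(nl[1],nl[0]), 'hinge dir yaw')
def q(n,c,name,off,pts):
    for u,v in pts:
        U,V=off[0]+u/5,off[1]+v/5
        print(name,(u,v),px(c,U,V), c['z_map'][int(V)-1:int(V)+2,int(U)-1:int(U)+2].ravel())
q(0,b,'top',(250,160),[(315,478),(268,480),(362,473),(312,515),(300,400),(310,440),(57,362),(522,312),(45,60),(510,30),(555,262),(62,268),(315,262),(310,310)])
q(0,a,'side',(230,140),[(515,285),(500,232),(440,305),(285,355),(425,180),(280,365),(285,520)])
E
```

```text
lid top plane(top) [0.429  0.0184 0.9031] [ 0.6038 -0.0691  0.1615] 0.000936267529705391
lid(side) [ 0.5578 -0.1461  0.817 ] [ 0.6344 -0.1022  0.1273] 0.003289171498105847
front wall [-0.9986 -0.0524  0.0076] [ 0.5322 -0.023   0.0402] 0.0005972330377934347
lid ang 0.44384258942515975 yaw 0.04283230963678223 hinge dir yaw
top (315, 478) [ 0.47   -0.0774  0.1369] [0.8206 0.8234 0.8214 0.8216 0.8209 0.8241 0.822  0.8189 0.8218]
top (268, 480) [ 0.4698 -0.0584  0.1367] [0.8212 0.8215 0.8188 0.8207 0.8206 0.8198 0.8215 0.8215 0.821 ]
top (362, 473) [ 0.4713 -0.0963  0.1388] [0.8242 0.8216 0.8209 0.8244 0.8195 0.8192 0.8218 0.8217 0.8191]
top (312, 515) [ 0.4555 -0.0777  0.1194] [0.8336 0.8329 0.8344 0.8347 0.8354 0.8349 0.9522 0.9541 0.9547]
top (300, 400) [ 0.5045 -0.0777  0.0973] [0.8661 0.8678 0.8681 0.8657 0.8661 0.8653 0.8669 0.8655 0.8639]
top (310, 440) [ 0.487  -0.0802  0.105 ] [0.8575 0.8573 0.8549 0.8535 0.8554 0.8579 0.851  0.8539 0.8544]
top (57, 362) [0.5312 0.0248 0.0172] [0.9671 0.9513 0.9036 0.9696 0.9481 0.9282 0.9654 0.9694 0.952 ]
top (522, 312) [ 0.5382 -0.1733  0.1066
[... 732 characters left out ...]
8] [0.9425 0.9463 1.1707 0.942  0.9443 1.1683 0.9436 1.1557 1.1526]
side (500, 232) [ 0.4706 -0.088   0.1331] [0.964  0.9603 0.9589 0.9569 0.9579 0.9562 0.95   0.9497 0.9675]
side (440, 305) [ 0.4869 -0.0572  0.1037] [0.9587 0.9592 0.956  0.9591 0.9569 0.9677 0.9623 0.9652 0.9683]
side (285, 355) [0.5333 0.0211 0.1063] [0.9095 0.914  0.9173 0.9161 0.9153 0.9145 0.9138 0.9123 0.9134]
side (425, 180) [ 0.5387 -0.1728  0.1019] [1.0556 1.1573 1.6826 1.0567 1.0648 1.6801 1.0597 1.0635 1.687 ]
side (280, 365) [0.5334 0.026  0.1036] [0.9185 0.9138 0.9123 0.915  0.9132 0.9155 0.9117 0.9144 0.9171]
side (285, 520) [0.5333 0.0085 0.0005] [0.9636 0.9673 0.9855 0.9618 0.9811 0.9826 0.9637 0.9771 0.9779]
```

```bash
cat >> h.py <<'E'
def car(p,P):  # carrier->world
    c,s=np.cos(p[2]),np.sin(p[2]);P=np.atleast_2d(P);return np.c_[p[0]+c*P[:,0]-s*P[:,1],p[1]+s*P[:,0]+c*P[:,1],P[:,2]]
def lidc(th,P): # lid->carrier, th opening positive (front rises)
    P=np.atleast_2d(P);c,s=np.cos(th),np.sin(th);return np.c_[.058+c*P[:,0]+s*P[:,2],P[:,1],.112-s*P[:,0]+c*P[:,2]]
def cpx(o,u): return np.array(o)+(np.array(u,float)+.5)/5-.5
E
python3 - <<'E'
from h import *
from scipy.optimize import least_squares
a=load('side');b=load('top');np.set_printoptions(precision=4,suppress=True)
L=lambda x,y,z:('l',(x,y,z)); C=lambda x,y,z:('c',(x,y,z))
tp=[(38,57,L(-.003,.1,'t')),(512,27,L(-.003,-.1,'t')),(560,240,L(-.113,-.1,'t')),(52,277,L(-.113,.1,'t'))]
sd=[(62,248,L(-.003,.1,'t')),(265,218,L(-.113,.1,'t')),(402,42,L(-.113,-.1,'t')),(287,530,C(-.055,.1,0)),(295,362,C(-.055,.1,.105))]
T=np.load('/tmp/Ptop.npy')[16:42,20:95].reshape(-1,3); S=np.load('/tmp/Pside.npy')[76:94,60:66].reshape(-1,3)
def pts(p,l): return np.vstack([car(p, lidc(p[3],[(x,y,p[4] if z=='t' else z)]) if k=='l' else [(x,y,z)]) for _,_,(k,(x,y,z)) in l])
def res(p,full=False):
    r1=proj(b,pts(p,tp))-[cpx((250,160),q[:2]) for q in tp]; r2=proj(a,pts(p,sd))-[cpx((230,140),q[:2]) for q in sd]
    n=car(np.r_[0,0,p[2]],lidc(p[3],[0,0,1])-lidc(p[3],[0,0,0]))[0]; o=pts(p,tp)[0]
    rl=(T-o)@n; f=car(p,[[-.055,0,0]])[0]; nf=car([0,0,p[2]],[[1,0,0]])[0]; rf=(S-f)@nf
    if full: print('px',r1,r2,'lid mm',np.median(rl)*1e3,'front',np.median(rf)*1e3)
    return np.r_[r1.ravel(),r2.ravel(),np.clip(rl,-.01,.01)*1e3*.03,np.clip(rf,-.01,.01)*1e3*.05,(p[4]-.0245)*1e3]
s=least_squares(res,[.588,-.07,.04,.45,.0245],x_scale=[.01,.01,.05,.05,.001],loss='soft_l1');print(s.x);res(s.x,1);p=s.x
np.save('/tmp/p.npy',p)
# latch items in carrier frame
ci=lambda w:(lambda d:np.array([np.cos(p[2])*d[0]+np.sin(p[2])*d[1],-np.sin(p[2])*d[0]+np.cos(p[2])*d[1],d[2]]))(np.array(w)-[p[0],p[1],0])
for n,c,o,l in (('t',b,(250,160),[(315,478),(268,480),(362,473),(312,510),(300,400),(310,440),(312,260),(310,310),(265,270),(355,265)]),('s',a,(230,140),[(500,232),(513,284),(440,305)])):
    for u in l:
        v=cpx(o,u);w=px(c,v[0],v[1],c['z_map'][int(round(v[1])),int(round(v[0]))]);print(n,u,w,ci(w)*1e3)
print('pivot w',car(p,[[-.073,0,.09]]))
E
```

```text
[ 0.5876 -0.0721  0.0474  0.4376  0.0259]
px [[-0.1448 -0.1804]
 [-0.4691 -0.9131]
 [ 1.0813 -0.4505]
 [ 0.6331 -0.1376]] [[-1.0565 -0.1429]
 [-1.6219 -2.0587]
 [ 0.3627 -1.4705]
 [-0.8163  3.0538]
 [-0.2313  0.971 ]] lid mm 1.2279097946862687 front 1.985250121676563
t (315, 478) [ 0.4708 -0.0766  0.137 ] [-116.8802    1.0228  137.0102]
t (268, 480) [ 0.4706 -0.0576  0.1369] [-116.1809   20.0478  136.8546]
t (362, 473) [ 0.4721 -0.0955  0.139 ] [-116.4443  -17.8774  138.954 ]
t (312, 510) [ 0.4584 -0.0766  0.1224] [-129.322     1.6068  122.397 ]
t (300, 400) [ 0.5053 -0.0769  0.0975] [-82.4351  -0.9136  97.4968]
t (310, 440) [ 0.4878 -0.0794  0.1051] [-100.001    -2.5534  105.1011]
t (312, 260) [ 0.5521 -0.0728  0.1902] [-35.4746   0.9939 190.1653]
t (310, 310) [ 0.5344 -0.0728  0.1769] [-53.216    1.8555 176.921 ]
t (265, 270) [ 0.5498 -0.0553  0.1828] [-36.9918  18.6007 182.8114]
t (355, 265) [ 0.551  -0.0907  0.1809] [-37.4449 -16.8735 180.8583]
s (500, 232) [ 0.4717 -0.088   0.1339] [-116.5784  -10.4324  133.9002]
s (513, 284) [ 0.4562 -0.0664  0.1209] [-130.9714   11.9267  120.9187]
s (440, 305) [ 0.488  -0.0572  0.1045] [-98.8113  19.6278 104.5102]
pivot w [[ 0.5147 -0.0756  0.09  ]]
```

Carrier pose: centre (0.588, -0.072), yaw 2.7°, lid open about 0.44 rad. The pin is near (0.471, -0.0765, 0.134) and the lever is raised about 0.47 rad. I'll move above lid_front with the fingers shut.

Emit:
{"name": "step_arm", "arguments": {
  "deltas": [
    [21,-31.5,0,0,0,0.87,-1],
    [21,-31.5,0,0,0,0.87,-1],
    [21,-31.5,0,0,0,0.87,-1],
    [21,-31.5,0,0,0,0.87,-1],
    [21,-31.5,0,0,0,0.87,-1]
  ]
}}

```text
clock: 0.6
tcp_pos: [0.2503, 0.3975, 0.2309]
orientation: [-0.0, 0.089, 0.996, -0.0]
wrist_force: [0.5, -0.2, -0.2]
finger_gap: 0.0121
grip_force: 0.0
```

Emit:
{"name": "step_arm", "arguments": {
  "deltas": [
    [21,-31.5,0,0,0,0.87,-1],
    [21,-31.5,0,0,0,0.87,-1],
    [21,-31.5,0,0,0,0.87,-1],
    [21,-31.5,0,0,0,0.87,-1],
    [21,-31.5,0,0,0,0.87,-1]
  ]
}}

```text
clock: 1.1
tcp_pos: [0.3553, 0.24, 0.2311]
orientation: [-0.0, 0.051, 0.999, -0.0]
wrist_force: [0.8, 1.2, 0.1]
finger_gap: 0.0
grip_force: 0.0
```

Emit:
{"name": "step_arm", "arguments": {
  "deltas": [
    [21,-31.5,0,0,0,0.87,-1],
    [21,-31.5,0,0,0,0.87,-1],
    [21,-31.5,0,0,0,0.87,-1],
    [21,-31.5,0,0,0,0.87,-1],
    [21,-31.5,0,0,0,0.87,-1]
  ]
}}

```text
clock: 1.6
tcp_pos: [0.4603, 0.0825, 0.2311]
orientation: [-0.0, 0.013, 1.0, 0.0]
wrist_force: [-0.0, -0.3, 0.4]
finger_gap: -0.0
grip_force: 0.0
```

Emit:
{"name": "step_arm", "arguments": {
  "deltas": [
    [21,-31.5,0,0,0,0.87,-1],
    [21,-31.5,0,0,0,0.87,-1],
    [21,-31.5,0,0,0,0.87,-1],
    [21,-31.5,0,0,0,0.87,-1],
    [21,-31.5,0,0,0,0.87,-1]
  ]
}}

```text
clock: 2.1
tcp_pos: [0.5653, -0.0749, 0.2308]
orientation: [-0.0, -0.025, 1.0, 0.0]
wrist_force: [0.0, 1.4, -0.2]
finger_gap: -0.0002
grip_force: 0.0
```

```bash
python3 - <<'E'
from h import *
import workcell
s=get_state();print({k:np.round(v,3) for k,v in s.items()}, [x for x in dir(workcell) if x[0]!='_'])
print('grasp_offset',globals().get('grasp_offset'))
p=np.load('/tmp/p.npy')
for th in (.44,.3,.2,.1,0): print(th,car(p,lidc(th,[-.101,0,.0245])))
E
```

```text
{'clock': np.float64(2.1), 'joint_pos': array([-0.273,  0.305,  0.033,  1.3  ,  0.   , -0.322]), 'qvel': array([-0.454,  0.474,  0.644,  0.166,  0.002, -0.604]), 'tau': array([  1.122, -49.978,  27.458,  -0.089,  -0.11 ,   0.612]), 'tcp_pos': array([ 0.565, -0.075,  0.231]), 'orientation': array([-0.   , -0.025,  1.   ,  0.   ]), 'wrist_force': array([ 0.011,  1.389, -0.24 ]), 'ft_torque': array([ 0.007, -0.05 , -0.012]), 'grip_force': np.float64(0.0), 'finger_gap': np.float64(-0.0)} ['MotionError', 'get_state', 'grasp_offset', 'hand_in', 'read_camera']
grasp_offset 0.0187
0.44 [[ 0.56469485 -0.0731806   0.1771863 ]]
0.3 [[ 0.55639985 -0.07357435  0.16525328]]
0.2 [[ 0.55153475 -0.07380528  0.15607723]]
0.1 [[ 0.54760899 -0.07399163  0.14646078]]
0 [[ 0.54466181 -0.07413153  0.1365    ]]
```

Emit:
{"name": "step_arm", "arguments": {
  "deltas": [
    [0,0,-20,0,0,0,-1],
    [0,0,-16,0,0,0,-1],
    [0,0,-8,0,0,0,-1],
    [-2,0,-6,0,0,0,-1],
    [-2,0,-4,0,0,0,-1]
  ]
}}

```text
clock: 2.6
tcp_pos: [0.5609, -0.0735, 0.1777]
orientation: [0.0, -0.025, 1.0, -0.0]
wrist_force: [-1.5, -0.8, 4.2]
finger_gap: -0.0
grip_force: 1.6
```

Emit:
{"name": "step_arm", "arguments": {
  "deltas": [
    [-3,0,-4,0,0,0,-1],
    [-3,0,-4,0,0,0,-1],
    [-2,0,-4,0,0,0,-1],
    [-2,0,-4,0,0,0,-1],
    [-2,0,-4,0,0,0,-1]
  ]
}}

```text
clock: 3.1
tcp_pos: [0.549, -0.0737, 0.1571]
orientation: [0.0, -0.024, 1.0, -0.0]
wrist_force: [2.0, -1.6, 1.4]
finger_gap: 0.0002
grip_force: 1.0
```

Emit:
{"name": "step_arm", "arguments": {
  "deltas": [
    [-2,0,-4,0,0,0,-1],
    [-1,0,-4,0,0,0,-1],
    [-1,0,-3,0,0,0,-1],
    [-1,0,-2,0,0,0,-1],
    [0,0,-1,0,0,0,-1]
  ]
}}

```text
clock: 3.6
tcp_pos: [0.5435, -0.0734, 0.1429]
orientation: [-0.0, -0.024, 1.0, 0.0]
wrist_force: [-0.7, -1.3, 1.5]
finger_gap: 0.0001
grip_force: 0.9
```

Emit:
{"name": "step_arm", "arguments": {
  "deltas": [
    [0,0,-2,0,0,0,-1],
    [0,0,-1,0,0,0,-1],
    [0,0,-1,0,0,0,-1]
  ]
}}

```text
clock: 3.9
tcp_pos: [0.5434, -0.0734, 0.1394]
orientation: [-0.001, -0.024, 1.0, 0.0]
wrist_force: [-3.9, 0.4, 8.5]
finger_gap: -0.0001
grip_force: 4.2
```

Emit:
{"name": "step_arm", "arguments": {
  "deltas": [
    [0,0,-1,0,0,0,-1],
    [0,0,0,0,0,0,-1]
  ]
}}

```text
clock: 4.1
tcp_pos: [0.5434, -0.0734, 0.1393]
orientation: [-0.0, -0.024, 1.0, -0.0]
wrist_force: [-5.3, 0.5, 9.9]
finger_gap: -0.0
grip_force: 4.9
```

Emit:
{"name": "step_arm", "arguments": {
  "deltas": [
    [0,0,-1,0,0,0,-1],
    [0,0,0,0,0,0,-1]
  ]
}}

```text
clock: 4.3
tcp_pos: [0.5434, -0.0734, 0.1389]
orientation: [0.0, -0.024, 1.0, -0.0]
wrist_force: [-6.1, -0.1, 13.9]
finger_gap: 0.0003
grip_force: 6.8
```

Emit:
{"name": "step_arm", "arguments": {
  "deltas": [
    [0,0,-1,0,0,0,-1],
    [0,0,0,0,0,0,-1]
  ]
}}

```text
clock: 4.5
tcp_pos: [0.5435, -0.0735, 0.1386]
orientation: [0.0, -0.024, 1.0, -0.0]
wrist_force: [-7.8, 0.2, 17.1]
finger_gap: 0.0001
grip_force: 8.7
```

Force is rising about 10 N/mm, so the lid is on its seal. I'll retreat to the side and look.

Emit:
{"name": "step_arm", "arguments": {
  "deltas": [
    [0,0,30,0,0,0,-1],
    [0,0,40,0,0,0,-1],
    [-20,-40,20,0,0,0,0.3],
    [-20,-45,0,0,0,0,0.3],
    [-20,-45,0,0,0,0,0.3]
  ]
}}

```text
clock: 5.0
tcp_pos: [0.4842, -0.2045, 0.2273]
orientation: [0.001, -0.026, 1.0, -0.0]
wrist_force: [1.0, -0.1, -0.9]
finger_gap: 0.0432
grip_force: 0.0
```

Emit:
{"name": "step_arm", "arguments": {
  "deltas": [
    [0,-40,0,0,0,0,0.3],
    [0,0,0,0,0,0,0.3]
  ]
}}

```text
clock: 5.2
tcp_pos: [0.4838, -0.248, 0.226]
orientation: [0.001, -0.022, 1.0, -0.001]
wrist_force: [0.4, 0.1, 0.6]
finger_gap: 0.0552
grip_force: 0.0
```

```bash
python3 - <<'E'
from h import *
s=get_state();print(s['tcp_pos'],s['finger_gap'])
a=grab('side');b=grab('top')
A=cv2.resize(a['image'][160:220,280:350],None,fx=8,fy=8,interpolation=cv2.INTER_CUBIC)
B=cv2.resize(b['image'][195:275,250:400],None,fx=5,fy=5,interpolation=cv2.INTER_CUBIC)[:, :560]
cv2.imwrite('pics/ab2.png',cv2.resize(np.vstack([A[:, :560],B]),None,fx=.65,fy=.65)[...,::-1]) if 0 else cv2.imwrite('pics/ab2.png',np.vstack([A,B])[:600,:,::-1]) if 0 else None
B=cv2.resize(b['image'][205:265,275:345],None,fx=5.5,fy=5.5,interpolation=cv2.INTER_CUBIC)
A=cv2.resize(a['image'][155:215,280:350],None,fx=5.5,fy=5.5,interpolation=cv2.INTER_CUBIC)
cv2.imwrite('pics/ab2.png',np.hstack([A,B])[...,::-1])
E
```

```text
[ 0.48379514 -0.2479835   0.2260241 ] 0.05515779181231455
```

View pics/ab2.png

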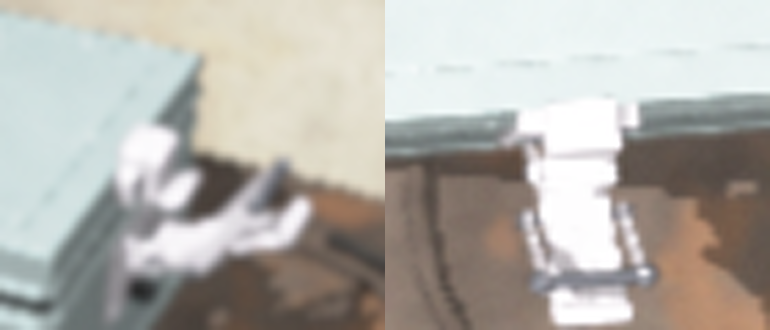

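Left: side view, lid shut, with the keeper back at about (145,160) and the lip at about (185,185); pin at (270,178) and lever end at (300,212). Right: top view, pin heads at (542,283) and (648,274). Now measuring.

```bash
python3 - <<'E'
from h import *
a=load('side');b=load('top');p=np.load('/tmp/p.npy');np.set_printoptions(precision=1,suppress=True,linewidth=150)
def ci(W):
    W=np.asarray(W)-[p[0],p[1],0];c,s=np.cos(p[2]),np.sin(p[2]);return np.stack([c*W[...,0]+s*W[...,1],-s*W[...,0]+c*W[...,1],W[...,2]],-1)*1e3
def grid(c,u0,u1,v0,v1): return ci(np.array([[px(c,u,v) for u in range(u0,u1)] for v in range(v0,v1)]))
G=grid(b,265,360,185,205);print('lid top z med',np.median(G[...,2]))
# column profile through middle in top camera: carrier x,z down the keeper
for u in (309,311,313):
    G=grid(b,u,u+1,216,266)[:,0];print(u,'y',np.median(G[:,1]));print(np.c_[range(216,266),G[:,0],G[:,2]][::1].T if u==311 else '')
S=grid(a,300,337,172,200)
m=(abs(S[...,1])<13)&(S[...,0]<-50)&(S[...,2]>100)
Q=S[m];Q=Q[np.argsort(Q[:,0])];print('side pts',len(Q));print(Q[::3])
# pin heads
for u,v in ((542,283),(648,274),(590,279)):
    U,V=275+(u-385+.5)/5.5-.5,205+(v+.5)/5.5-.5;print('pin',U,V,ci(px(b,U,V,b['z_map'][int(round(V)),int(round(U))])), px(b,U,V,b['z_map'][int(round(V)),int(round(U))])*1e3)
U,V=280+270.5/5.5-.5,155+178.5/5.5-.5;print('pin side',ci(px(a,U,V,a['z_map'][int(round(V)),int(round(U))])))
# top-lid front edge corners check
for P in ([-.055,.1,.1365],[-.055,-.1,.1365],[.055,.1,.1365],[.055,-.1,.1365]): print(proj(b,car(p,[P]))[0])
v,u=np.where(cv2.Canny(b['image'],60,150)[150:235,240:370]>0);
cv2.imwrite('pics/l2.png',cv2.resize(b['image'][155:245,245:365],None,fx=6,fy=6,interpolation=cv2.INTER_CUBIC)[...,::-1])
E
```

```text
lid top z med 137.7298915432063
309 y 2.941731616901034

311 y -1.0554930756476244
[[ 216.   217.   218.   219.   220.   221.   222.   223.   224.   225.   226.   227.   228.   229.   230.   231.   232.   233.   234.   235.   236.
   237.   238.   239.   240.   241.   242.   243.   244.   245.   246.   247.   248.   249.   250.   251.   252.   253.   254.   255.   256.   257.
   258.   259.   260.   261.   262.   263.   264.   265. ]
 [ -37.3  -39.1  -41.5  -43.5  -45.   -47.4  -49.2  -51.8  -54.2  -56.1  -58.1  -59.9  -62.1  -64.2  -66.3  -68.   -70.   -70.5  -72.7  -74.7  -76.8
   -79.2  -81.3  -81.4  -83.5  -85.6  -87.8  -90.   -92.2  -94.3  -96.5  -98.6 -100.6 -102.9 -105.  -107.1 -109.2 -111.3 -114.1 -116.2 -118.2 -119.6
  -121.7 -123.8 -125.9 -127.9 -130.  -132.  -133.  -135.3]
 [ 137.9  136.3  138.6  138.6  133.6  136.6  134.2  139.   142.8  141.6  141.5  138.6  140.9  141.3  141.9  138.1  137.6  119.8  121.1  120.4  121.1
   125.7  126.3   97.1   97.3   96.5   97.8   99.6  102.2  101.4  103.6  103.8  102.9  106.9  108.2  107.5  108.3  109.9  134.3  136.8  134.6  114.3
   114.
[... 1386 characters left out ...]
]
 [ -62.7   11.3  120.1]
 [ -62.    11.7  131.4]
 [ -61.4   11.8  139.7]
 [ -59.7    7.1  139.6]
 [ -58.7   11.3  138.8]
 [ -56.9    5.7  101.1]
 [ -56.3   12.   104.5]
 [ -56.     3.9  139.8]
 [ -55.7   -5.1  100.7]
 [ -55.2    8.6  139.3]
 [ -54.6    0.1  140.3]
 [ -53.9    5.2  140. ]
 [ -53.2  -11.4  139.7]
 [ -52.8    9.6  105.1]
 [ -51.2    5.   105. ]]
pin 303.1363636363636 256.04545454545456 [-117.1   20.4  138.6] [469.7 -57.2 138.6]
pin 322.4090909090909 254.4090909090909 [-116.9  -18.9  137.3] [471.8 -96.5 137.3]
pin 311.8636363636364 255.3181818181818 [-117.     2.5  136.4] [470.6 -75.2 136.4]
pin side [-116.2   -3.7  134.7]
[261.4 228.5]
[358.3 221. ]
[257.4 176.1]
[352.1 169.3]
```

Emit:
{"name": "step_arm", "arguments": {
  "deltas": [
    [-3,43,0,0,0,0,0.5],
    [-3,43,0,0,0,0,0.5],
    [-3,43,0,0,0,0,0.5],
    [-4,42,0,0,0,0,0.5],
    [0,0,0,0,0,0,0.5]
  ]
}}

```text
clock: 5.8
tcp_pos: [0.4695, -0.0667, 0.2264]
orientation: [-0.001, -0.028, 1.0, 0.001]
wrist_force: [-0.5, -0.4, 0.1]
finger_gap: 0.0641
grip_force: 0.0
```

Emit:
{"name": "step_arm", "arguments": {
  "deltas": [
    [0,0,-30,0,0,0,0.5],
    [0,0,-30,0,0,0,0.5],
    [0,0,0,0,0,0,0.5]
  ]
}}

```text
clock: 6.1
tcp_pos: [0.4682, -0.0707, 0.1629]
orientation: [-0.003, -0.025, 1.0, 0.001]
wrist_force: [0.0, -0.7, 0.6]
finger_gap: 0.0642
grip_force: 0.0
```

Emit:
{"name": "step_arm", "arguments": {
  "deltas": [
    [0,0,0,0,0,0,0.5],
    [0,0,0,0,0,0,0.5]
  ]
}}

```text
clock: 6.3
tcp_pos: [0.4719, -0.0727, 0.1678]
orientation: [0.001, -0.025, 1.0, -0.0]
wrist_force: [0.3, -0.2, 0.7]
finger_gap: 0.064
grip_force: 0.0
```

Emit:
{"name": "step_arm", "arguments": {
  "deltas": [
    [-1,-4,-10,0,0,0,0.5],
    [0,0,-15,0,0,0,0.5],
    [0,0,-12,0,0,0,0.5],
    [0,0,-8,0,0,0,0.5],
    [0,0,-2,0,0,0,0.5]
  ]
}}

```text
clock: 6.8
tcp_pos: [0.4693, -0.0765, 0.1183]
orientation: [-0.001, -0.024, 1.0, 0.0]
wrist_force: [0.0, -0.2, 0.7]
finger_gap: 0.064
grip_force: 0.0
```

Emit:
{"name": "step_arm", "arguments": {
  "deltas": [
    [0,0,0,0,0,0,0.5],
    [0,0,0,0,0,0,0.5]
  ]
}}

```text
clock: 7.0
tcp_pos: [0.4703, -0.0767, 0.1197]
orientation: [0.0, -0.024, 1.0, -0.0]
wrist_force: [-0.4, 0.8, -0.4]
finger_gap: 0.0638
grip_force: 0.0
```

```bash
python3 - <<'E'
from h import *
a=grab('side');b=grab('top')
B=cv2.resize(b['image'][205:265,275:345],None,fx=5.5,fy=5.5,interpolation=cv2.INTER_CUBIC)
A=cv2.resize(a['image'][145:205,280:350],None,fx=5.5,fy=5.5,interpolation=cv2.INTER_CUBIC)
cv2.imwrite('pics/ab3.png',np.hstack([A,B])[...,::-1])
E
```

```text
(no output)
```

View pics/ab3.png

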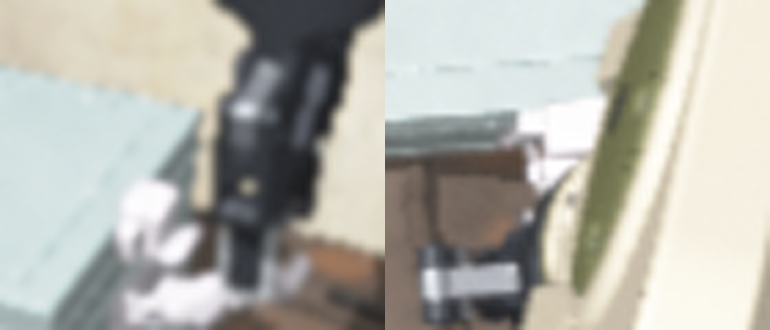

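The side view shows the near finger at about (245,260), covering the left pin head and straddling the link. I'll close gently.

Emit:
{"name": "step_arm", "arguments": {
  "deltas": [
    [0,0,0,0,0,0,0],
    [0,0,0,0,0,0,0],
    [0,0,0,0,0,0,-0.3],
    [0,0,0,0,0,0,-0.3]
  ],
  "newtons": 30
}}

```text
clock: 7.5
tcp_pos: [0.4702, -0.0773, 0.1196]
orientation: [0.0, -0.024, 1.0, -0.001]
wrist_force: [-0.9, -4.9, 1.2]
finger_gap: 0.0451
grip_force: 30.4
```

Emit:
{"name": "step_arm", "arguments": {
  "deltas": [
    [2,0,1,0,0,0,-0.3],
    [4,0.2,0,0,0,0,-0.3],
    [4,0.2,0,0,0,0,-0.3],
    [5,0.2,0,0,0,0,-0.3],
    [5,0.2,0,0,0,0,-0.3]
  ]
}}

```text
clock: 8.0
tcp_pos: [0.4895, -0.0764, 0.1202]
orientation: [-0.001, -0.024, 1.0, -0.001]
wrist_force: [-3.3, -5.9, 1.0]
finger_gap: 0.0443
grip_force: 30.7
```

Emit:
{"name": "step_arm", "arguments": {
  "deltas": [
    [5,0.2,0,0,0,0,-0.3],
    [5,0.2,0,0,0,0,-0.3],
    [4,0.2,0,0,0,0,-0.3],
    [0,0,0,0,0,0,-0.3]
  ]
}}

```text
clock: 8.4
tcp_pos: [0.5039, -0.0758, 0.1199]
orientation: [-0.001, -0.024, 1.0, -0.0]
wrist_force: [-1.0, -5.9, 0.4]
finger_gap: 0.0447
grip_force: 30.8
```

```bash
python3 - <<'E'
from h import *
s=get_state();print({k:np.round(s[k],4) for k in('tcp_pos','wrist_force','ft_torque','finger_gap','orientation')})
a=grab('side')
A=cv2.resize(a['image'][145:205,280:350],None,fx=8,fy=8,interpolation=cv2.INTER_CUBIC)
cv2.imwrite('pics/a4.png',A[...,::-1])
E
```

```text
{'tcp_pos': array([ 0.5039, -0.0758,  0.1199]), 'wrist_force': array([-1.0107, -5.8813,  0.4274]), 'ft_torque': array([-1.1177,  0.2871,  0.0013]), 'finger_gap': np.float64(0.0447), 'orientation': array([-5.000e-04, -2.430e-02,  9.997e-01, -5.000e-04])}
```

View pics/a4.png

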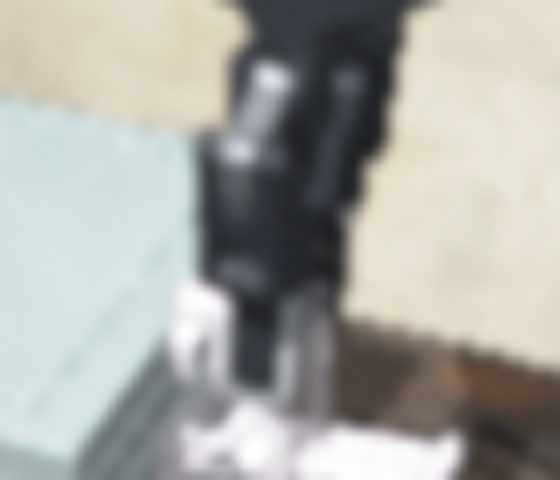

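Emit:
{"name": "step_arm", "arguments": {
  "deltas": [
    [2,-0.6,0,0,0,0,-0.3],
    [2,0,0,0,0,0,-0.3],
    [1,0,0,0,0,0,-0.3],
    [0,0,0,0,0,0,-0.3]
  ]
}}

```text
clock: 8.85
tcp_pos: [0.5085, -0.0757, 0.1198]
orientation: [-0.001, -0.025, 1.0, 0.0]
wrist_force: [-2.4, -4.0, -3.4]
finger_gap: 0.0448
grip_force: 31.1
```

Emit:
{"name": "step_arm", "arguments": {
  "deltas": [
    [1,0,0,0,0,0,-0.3],
    [1,0,0,0,0,0,-0.3],
    [0,0,0,0,0,0,-0.3]
  ]
}}

```text
clock: 9.15
tcp_pos: [0.5107, -0.0756, 0.1201]
orientation: [-0.0, -0.024, 1.0, 0.0]
wrist_force: [-3.5, -3.3, -3.2]
finger_gap: 0.0447
grip_force: 31.1
```

Emit:
{"name": "step_arm", "arguments": {
  "deltas": [
    [1,0,0,0,0,0,-0.3],
    [0,0,0,0,0,0,-0.3]
  ]
}}

```text
clock: 9.35
tcp_pos: [0.512, -0.0756, 0.1203]
orientation: [-0.0, -0.025, 1.0, 0.0]
wrist_force: [-2.2, -4.0, -2.7]
finger_gap: 0.0447
grip_force: 31.1
```

Emit:
{"name": "step_arm", "arguments": {
  "deltas": [
    [1,0,0,0,0,0,-0.3],
    [0,0,0,0,0,0,-0.3]
  ]
}}

```text
clock: 9.55
tcp_pos: [0.5132, -0.0756, 0.1204]
orientation: [0.0, -0.024, 1.0, 0.0]
wrist_force: [-2.3, -2.5, -2.5]
finger_gap: 0.0446
grip_force: 31.1
```

Emit:
{"name": "step_arm", "arguments": {
  "deltas": [
    [1,0,0,0,0,0,-0.3],
    [0,0,0,0,0,0,-0.3]
  ]
}}

```text
clock: 9.75
tcp_pos: [0.514, -0.0755, 0.1203]
orientation: [0.0, -0.024, 1.0, 0.0]
wrist_force: [-1.5, -2.8, -2.6]
finger_gap: 0.0445
grip_force: 31.1
```

Emit:
{"name": "step_arm", "arguments": {
  "deltas": [
    [1,0,0,0,0,0,-0.3],
    [0,0,0,0,0,0,-0.3]
  ]
}}

```text
clock: 9.95
tcp_pos: [0.5151, -0.0756, 0.1204]
orientation: [0.0, -0.025, 1.0, 0.0]
wrist_force: [-2.6, -2.3, -2.1]
finger_gap: 0.045
grip_force: 31.1
```

Emit:
{"name": "step_arm", "arguments": {
  "deltas": [
    [1,0,0,0,0,0,-0.3],
    [0,0,0,0,0,0,-0.3]
  ]
}}

```text
clock: 10.15
tcp_pos: [0.516, -0.0756, 0.1203]
orientation: [-0.0, -0.025, 1.0, 0.0]
wrist_force: [-2.7, -2.6, -2.2]
finger_gap: 0.0451
grip_force: 31.1
```

Emit:
{"name": "step_arm", "arguments": {
  "deltas": [
    [1,0,0,0,0,0,-0.3],
    [0,0,0,0,0,0,-0.3]
  ]
}}

```text
clock: 10.35
tcp_pos: [0.517, -0.0755, 0.1203]
orientation: [0.0, -0.024, 1.0, 0.0]
wrist_force: [-2.3, -1.3, -3.5]
finger_gap: 0.0444
grip_force: 31.1
```

```bash
cat >> h.py <<'E'
def ci(W,p):
    W=np.asarray(W)-[p[0],p[1],0];c,s=np.cos(p[2]),np.sin(p[2]);return np.stack([c*W[...,0]+s*W[...,1],-s*W[...,0]+c*W[...,1],W[...,2]],-1)*1e3
E
python3 - <<'E'
from h import *
p=np.load('/tmp/p.npy');np.set_printoptions(precision=1,suppress=True,linewidth=150)
a=grab('side')
S=np.array([[px(a,u,v) for u in range(295,342)] for v in range(165,210)]);C=ci(S,p)
m=(abs(C[...,1])<24)&(C[...,0]<-60)&(C[...,0]>-140)&(C[...,2]>85)&(C[...,2]<145)
v,u=np.where(m);im=a['image'][165:210,295:342]
Q=np.c_[u+295,v+165,C[m],im[m]];Q=Q[np.argsort(Q[:,2])];np.savetxt('/tmp/q.txt',Q,fmt='%.0f')
k=(Q[:,5:].min(1)>140)
print(Q[k][::3])
cv2.imwrite('pics/a5.png',cv2.resize(a['image'][145:210,285:345],None,fx=9,fy=9,interpolation=cv2.INTER_CUBIC)[...,::-1])
E
```

```text
[[ 335.   202.  -138.     5.5  103.4  214.   209.   215. ]
 [ 337.   198.  -137.5  -13.7  103.7  165.   159.   161. ]
 [ 335.   201.  -137.3    3.4  104.8  236.   233.   238. ]
 [ 335.   200.  -135.8   -1.7  104.3  245.   243.   247. ]
 [ 335.   199.  -135.6   -1.4  107.3  243.   240.   244. ]
 [ 336.   197.  -135.   -12.5  106.6  165.   160.   162. ]
 [ 333.   201.  -133.9   10.1  107.7  248.   246.   249. ]
 [ 332.   203.  -133.    14.3  104.3  242.   240.   243. ]
 [ 335.   197.  -132.   -15.5  104.   159.   154.   156. ]
 [ 331.   204.  -130.7   13.2  100.1  239.   237.   240. ]
 [ 333.   199.  -129.    -9.8  100.7  227.   224.   228. ]
 [ 330.   204.  -127.7   10.8   97.8  238.   235.   238. ]
 [ 332.   199.  -126.3  -10.6   99.5  235.   232.   235. ]
 [ 329.   204.  -125.8   12.8   98.4  237.   233.   237. ]
 [ 331.   199.  -124.8   -6.3  101.5  241.   238.   242. ]
 [ 329.   202.  -123.4    4.8   98.8  249.   247.   249. ]
 [ 328.   204.  -122.7   10.    96.   239.   236.   240. ]
 [ 329.   200.  -121.6   -0.1  101.2  247.   245.   248. ]
 [ 327.   203.  -120.3   11.4   99.   
[... 3392 characters left out ...]
  199.   -72.8   13.3   98.2  238.   236.   240. ]
 [ 307.   203.   -71.8   15.3   87.4  177.   177.   183. ]
 [ 307.   199.   -70.9   15.4   98.9  235.   234.   237. ]
 [ 310.   195.   -70.5   -8.9   96.7  159.   157.   161. ]
 [ 308.   197.   -69.     1.8   96.4  159.   156.   161. ]
 [ 306.   201.   -68.7   15.1   92.3  222.   219.   223. ]
 [ 310.   193.   -68.1  -15.6   98.2  152.   154.   157. ]
 [ 305.   202.   -66.5   15.4   88.9  217.   213.   220. ]
 [ 305.   199.   -66.1   16.3   98.1  222.   219.   224. ]
 [ 304.   200.   -63.2   14.3   93.2  226.   224.   228. ]
 [ 304.   201.   -62.2   10.5   87.8  226.   224.   227. ]
 [ 303.   200.   -61.    15.6   93.4  211.   206.   213. ]]
```

View pics/a5.png

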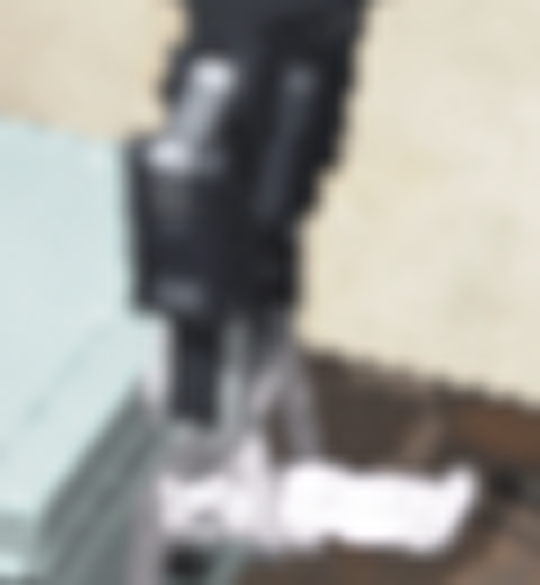

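```bash
python3 - <<'E'
import numpy as np
Q=np.loadtxt('/tmp/q.txt');np.set_printoptions(suppress=True,linewidth=150)
k=(Q[:,3]>13)&(Q[:,4]>92)&(Q[:,2]<-55)
R=Q[k];R=R[np.lexsort((R[:,0],R[:,1]))]
for v in sorted(set(R[:,1])): print(int(v),' '.join(f"{int(r[0])}:({int(r[2])},{int(r[3])},{int(r[4])})c{int(r[6])}" for r in R[R[:,1]==v]))
L=Q[(abs(Q[:,3])<12)&(Q[:,2]<-95)&(Q[:,2]>-122)&(Q[:,5]>225)];print(len(L),np.polyfit(L[:,2],L[:,4],1))
from h import *
p=np.load('/tmp/p.npy');c0=dict(np.load('/tmp/top.npz'))
E
```

```text
187 312:(-81,15,135)c124
188 311:(-81,24,137)c154 312:(-82,21,136)c136
189 312:(-82,20,133)c143
190 312:(-82,18,129)c143
191 312:(-83,19,127)c138
192 311:(-80,19,123)c151 312:(-83,19,124)c144
193 311:(-80,18,120)c155 312:(-83,19,121)c166
194 311:(-80,17,116)c166 312:(-83,20,119)c192 313:(-86,19,120)c190
195 311:(-81,19,115)c184 312:(-83,17,115)c211 313:(-86,20,117)c206
196 311:(-81,19,112)c196 312:(-84,19,113)c217 313:(-86,20,114)c213
197 312:(-84,20,111)c215 313:(-86,19,111)c215 314:(-88,16,110)c191
198 303:(-60,15,99)c197 312:(-84,18,107)c217 313:(-86,18,107)c220 314:(-89,18,108)c208
199 303:(-61,15,96)c212 304:(-63,15,96)c219 305:(-66,16,98)c219 306:(-68,14,97)c228 307:(-71,15,99)c234 312:(-84,17,103)c226 313:(-86,16,103)c224 314:(-89,18,105)c218
200 303:(-61,16,93)c206 304:(-63,14,93)c224 305:(-66,14,94)c230 306:(-69,17,96)c237 307:(-72,19,98)c236 309:(-76,14,97)c230 312:(-84,18,101)c236 313:(-87,18,102)c228 314:(-89,16,102)c220
201 308:(-74,15,94)c202 309:(-76,15,94)c214 312:(-85,19,99)c238 313:(-87,18,99)c228 314:(-90,19,100)c220
202 313:(-88,20,98)c224 314:(-90,18,97)c218 315:(-92,16,97)c215 316:(-94,14,96)c233
203 313:(-88,20,95)c213 314:(-90,18,94)c212 315:(-92,17,95)c211 323:(-111,15,98)c248 324:(-114,15,99)c253 332:(-133,14,104)c240
204 333:(-136,14,102)c224
56 [-0.19100431 77.03846492]
```

```bash
python3 - <<'E'
from h import *
a=load('side');p=np.load('/tmp/p.npy')
print(ci(get_state()['tcp_pos'],p))
for v in range(170,195,2):
    r=[]
    for u in range(296,325):
        c=ci(px(a,u,v),p)
        if 13<c[1]<60 and c[0]<-50: r.append(f"{u}:({c[0]:.0f},{c[1]:.0f},{c[2]:.0f})c{a['image'][v,u].mean():.0f}")
    print(v,' '.join(r))
E
```

```text
[-70.67441876  -0.13267424 120.26559936]
170 304:(-71,60,201)c69 305:(-73,59,201)c65 309:(-83,59,203)c45 311:(-78,28,187)c40 312:(-81,31,189)c40 313:(-83,29,189)c41 314:(-86,30,190)c41 315:(-87,26,188)c39
172 309:(-82,54,195)c45 310:(-83,51,194)c42 311:(-80,32,184)c41 312:(-81,30,183)c40 313:(-82,22,180)c38
174 300:(-63,59,188)c82 301:(-64,55,187)c50 302:(-63,46,182)c47 304:(-71,58,190)c51 305:(-74,59,191)c51 309:(-82,54,190)c45 310:(-83,50,188)c41 311:(-80,33,180)c39 312:(-82,31,179)c41 313:(-82,22,175)c42
176 299:(-60,57,181)c155 300:(-62,56,181)c89 301:(-63,53,180)c59 302:(-65,50,179)c70 303:(-66,48,178)c81 304:(-69,49,179)c83 305:(-71,47,179)c82 306:(-73,45,178)c76 307:(-79,59,187)c64 308:(-81,58,187)c53 309:(-83,57,187)c44 310:(-83,47,182)c42 311:(-81,33,174)c40 312:(-83,32,175)c40
178 299:(-59,54,174)c152 300:(-62,55,176)c97 301:(-64,55,176)c73 302:(-66,53,176)c79 303:(-68,53,176)c90 304:(-70,50,175)c97 305:(-73,52,177)c99 306:(-75,50,176)c91 307:(-79,58,181)c74 308:(-82,59,183)c57 309:(-83,53,180)c48 310:(-82,44,175)c49 311:(-82,36,171)c46 312:(-83,31,169)c43
180 300:(-62,53,1
[... 1356 characters left out ...]
c139 302:(-60,28,129)c146 303:(-65,36,134)c120 304:(-68,36,135)c82 305:(-70,34,134)c64 306:(-72,35,135)c60 307:(-76,40,139)c56 308:(-78,36,138)c71 309:(-78,30,135)c119 310:(-80,29,134)c157 311:(-82,25,133)c151 312:(-82,18,129)c144
192 296:(-52,48,132)c171 297:(-52,40,127)c135 298:(-53,35,125)c119 299:(-53,26,120)c120 300:(-55,25,120)c123 301:(-56,20,117)c125 304:(-65,27,124)c138 305:(-68,28,125)c138 306:(-72,33,129)c121 307:(-76,37,132)c102 308:(-77,33,130)c105 309:(-78,29,128)c132 311:(-80,19,123)c151 312:(-83,19,124)c145
194 296:(-53,49,127)c123 297:(-53,41,122)c117 298:(-54,37,121)c122 299:(-55,33,119)c124 300:(-52,14,107)c117 311:(-80,17,116)c168 312:(-83,20,119)c194 313:(-86,19,120)c193
```

The lever and link points put the pin at about x = -78 mm (carrier), while the fingers are centred near -72. So the pin has shifted in the grip. I'll release it (it stays put), back away and measure from the top.

Emit:
{"name": "step_arm", "arguments": {
  "deltas": [
    [0,0,0,0,0,0,0.5],
    [0,0,0,0,0,0,0.5],
    [0,0,20,0,0,0,0.5],
    [0,0,40,0,0,0,0.5],
    [-10,-30,40,0,0,0,0.5]
  ]
}}

```text
clock: 10.9
tcp_pos: [0.5079, -0.1031, 0.2208]
orientation: [0.001, -0.027, 1.0, 0.001]
wrist_force: [1.8, -1.0, -0.0]
finger_gap: 0.0641
grip_force: 0.0
```

Emit:
{"name": "step_arm", "arguments": {
  "deltas": [
    [-10,-45,0,0,0,0,0.5],
    [-10,-45,0,0,0,0,0.5],
    [-10,-45,0,0,0,0,0.5],
    [0,-10,0,0,0,0,0.5]
  ]
}}

```text
clock: 11.3
tcp_pos: [0.477, -0.2545, 0.2203]
orientation: [0.001, -0.022, 1.0, -0.001]
wrist_force: [0.4, 1.0, 0.4]
finger_gap: 0.0641
grip_force: 0.0
```

```bash
python3 - <<'E'
from h import *
p=np.load('/tmp/p.npy');np.set_printoptions(precision=1,suppress=True,linewidth=150)
b=grab('top');a=grab('side')
for u in (309,311,313):
    print(u,' '.join('%d:(%.0f,%.0f,%.0f)'%(v,*ci(px(b,u,v),p)) for v in range(222,262)))
B=cv2.resize(b['image'][210:265,275:345],None,fx=5.5,fy=5.5,interpolation=cv2.INTER_CUBIC)
A=cv2.resize(a['image'][155:210,280:350],None,fx=5.5,fy=5.5,interpolation=cv2.INTER_CUBIC)
cv2.imwrite('pics/ab6.png',np.hstack([A,B])[...,::-1])
E
```

```text
309 222:(-49,2,137) 223:(-52,2,140) 224:(-54,3,139) 225:(-56,3,140) 226:(-58,3,139) 227:(-60,3,142) 228:(-62,4,142) 229:(-64,3,139) 230:(-66,4,141) 231:(-68,4,142) 232:(-70,4,140) 233:(-70,2,121) 234:(-72,2,121) 235:(-76,4,135) 236:(-78,4,135) 237:(-80,4,134) 238:(-81,3,125) 239:(-81,-0,94) 240:(-83,-0,91) 241:(-85,0,93) 242:(-87,0,94) 243:(-89,1,94) 244:(-92,1,96) 245:(-94,1,96) 246:(-96,1,96) 247:(-98,2,95) 248:(-100,2,96) 249:(-102,2,93) 250:(-104,2,98) 251:(-106,3,97) 252:(-108,3,96) 253:(-111,3,97) 254:(-113,3,98) 255:(-115,4,98) 256:(-117,4,99) 257:(-119,4,100) 258:(-121,4,99) 259:(-123,5,100) 260:(-125,5,101) 261:(-127,5,100)
311 222:(-50,-2,138) 223:(-52,-1,141) 224:(-54,-1,143) 225:(-56,-1,143) 226:(-58,-1,139) 227:(-60,-1,139) 228:(-62,-1,140) 229:(-64,-1,139) 230:(-66,0,144) 231:(-68,-0,140) 232:(-70,-0,137) 233:(-71,-2,122) 234:(-73,-2,122) 235:(-76,0,136) 236:(-78,1,137) 237:(-80,0,135) 238:(-81,-1,123) 239:(-81,-4,95) 240:(-83,-4,95) 241:(-86,-4,96) 242:(-88,-4,95) 243:(-90,-4,93) 244:(-92,-4,91) 245:(-94,-3,94) 246:(-96,-3,98) 247:(-98,-3,95) 248:(-100,-3,94) 249:(-102
[... 187 characters left out ...]
6,1,101) 261:(-128,1,98)
313 222:(-50,-6,138) 223:(-52,-6,141) 224:(-54,-6,139) 225:(-56,-5,142) 226:(-58,-5,140) 227:(-61,-5,142) 228:(-62,-5,141) 229:(-64,-5,140) 230:(-67,-4,143) 231:(-68,-4,140) 232:(-70,-5,135) 233:(-71,-6,121) 234:(-73,-6,122) 235:(-76,-4,135) 236:(-78,-4,136) 237:(-80,-3,136) 238:(-81,-5,124) 239:(-81,-9,91) 240:(-84,-8,96) 241:(-86,-8,93) 242:(-88,-8,95) 243:(-90,-8,94) 244:(-92,-7,96) 245:(-94,-8,93) 246:(-97,-7,99) 247:(-98,-7,94) 248:(-101,-7,96) 249:(-103,-6,96) 250:(-105,-6,95) 251:(-107,-6,97) 252:(-109,-6,96) 253:(-111,-5,97) 254:(-113,-5,96) 255:(-115,-5,99) 256:(-118,-5,99) 257:(-120,-5,98) 258:(-122,-4,98) 259:(-124,-4,96) 260:(-126,-4,96) 261:(-128,-3,102)
```

View pics/ab6.png

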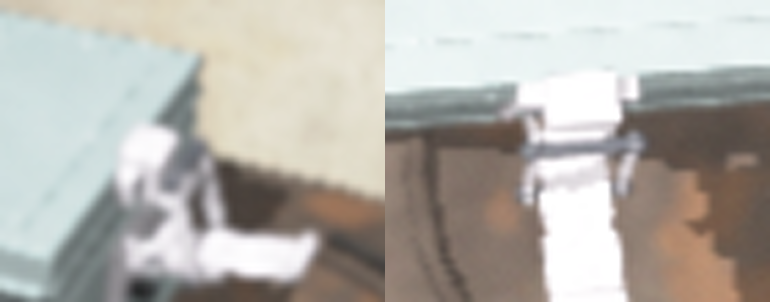

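Right view: the pin is at (585,147), at carrier x ≈ -78, z ≈ 133, over the lip and 5 mm short of the back face. The left view agrees. I'll re-pinch deeper and harder.

Emit:
{"name": "step_arm", "arguments": {
  "deltas": [
    [8,44,0,0,0,0,0.5],
    [8,44,0,0,0,0,0.5],
    [8,44,0,0,0,0,0.5],
    [8,44,0,0,0,0,0.5],
    [0,0,0,0,0,0,0.5]
  ]
}}

```text
clock: 11.9
tcp_pos: [0.5093, -0.0675, 0.22]
orientation: [0.0, -0.029, 1.0, 0.001]
wrist_force: [-0.4, -1.5, 1.1]
finger_gap: 0.0641
grip_force: 0.0
```

Emit:
{"name": "step_arm", "arguments": {
  "deltas": [
    [0,0,-25,0,0,0,0.5],
    [0,0,-25,0,0,0,0.5],
    [0,0,0,0,0,0,0.5],
    [0,0,0,0,0,0,0.5]
  ]
}}

```text
clock: 12.3
tcp_pos: [0.5089, -0.0734, 0.1698]
orientation: [-0.0, -0.025, 1.0, 0.0]
wrist_force: [-1.0, 0.6, -0.6]
finger_gap: 0.064
grip_force: 0.0
```

Emit:
{"name": "step_arm", "arguments": {
  "deltas": [
    [1.8,-2.9,-10,0,0,0,0.5],
    [0,0,-16,0,0,0,0.5],
    [0,0,-16,0,0,0,0.5],
    [0,0,-12,0,0,0,0.5],
    [0,0,-4,0,0,0,0.5]
  ]
}}

```text
clock: 12.8
tcp_pos: [0.5106, -0.0772, 0.1107]
orientation: [-0.001, -0.024, 1.0, 0.0]
wrist_force: [-0.3, -0.5, 0.7]
finger_gap: 0.0639
grip_force: 0.0
```

Emit:
{"name": "step_arm", "arguments": {
  "deltas": [
    [0,0,0,0,0,0,0.5],
    [0,0,0,0,0,0,0.2],
    [0,0,0,0,0,0,0],
    [0,0,0,0,0,0,-0.3],
    [0,0,0,0,0,0,-0.3]
  ],
  "newtons": 60
}}

```text
clock: 13.3
tcp_pos: [0.5112, -0.0765, 0.112]
orientation: [0.0, -0.025, 1.0, 0.0]
wrist_force: [-0.6, 5.7, 0.8]
finger_gap: 0.0435
grip_force: 60.6
```

Emit:
{"name": "step_arm", "arguments": {
  "deltas": [
    [0,0,0,0,0,0,-0.3]
  ]
}}

```text
clock: 13.4
tcp_pos: [0.5111, -0.0765, 0.1118]
orientation: [0.0, -0.025, 1.0, 0.0]
wrist_force: [0.7, 5.4, 1.8]
finger_gap: 0.0431
grip_force: 60.6
```

Emit:
{"name": "step_arm", "arguments": {
  "deltas": [
    [1,0.4,0,0,0,0,-0.3],
    [1,0.1,0,0,0,0,-0.3],
    [0,0,0,0,0,0,-0.3]
  ]
}}

```text
clock: 13.7
tcp_pos: [0.5127, -0.0764, 0.1113]
orientation: [-0.0, -0.025, 1.0, 0.0]
wrist_force: [-1.0, 3.6, -0.5]
finger_gap: 0.0431
grip_force: 60.8
```

Emit:
{"name": "step_arm", "arguments": {
  "deltas": [
    [1,0,0,0,0,0,-0.3],
    [0,0,0,0,0,0,-0.3]
  ]
}}

```text
clock: 13.9
tcp_pos: [0.5134, -0.0764, 0.1111]
orientation: [-0.001, -0.024, 1.0, 0.0]
wrist_force: [-1.1, 4.7, 0.1]
finger_gap: 0.0435
grip_force: 60.9
```

Emit:
{"name": "step_arm", "arguments": {
  "deltas": [
    [1,0,0,0,0,0,-0.3],
    [0,0,0,0,0,0,-0.3]
  ]
}}

```text
clock: 14.1
tcp_pos: [0.5142, -0.0763, 0.1109]
orientation: [-0.001, -0.024, 1.0, 0.0]
wrist_force: [-1.1, 4.0, -2.9]
finger_gap: 0.0432
grip_force: 61.2
```

Emit:
{"name": "step_arm", "arguments": {
  "deltas": [
    [1,0,0,0,0,0,-0.3],
    [0,0,0,0,0,0,-0.3]
  ]
}}

```text
clock: 14.3
tcp_pos: [0.5149, -0.0763, 0.111]
orientation: [-0.001, -0.024, 1.0, 0.0]
wrist_force: [-4.3, 5.1, -1.7]
finger_gap: 0.0433
grip_force: 61.8
```

Emit:
{"name": "step_arm", "arguments": {
  "deltas": [
    [1,0,0,0,0,0,-0.3],
    [0,0,0,0,0,0,-0.3]
  ]
}}

```text
clock: 14.5
tcp_pos: [0.5155, -0.0762, 0.1108]
orientation: [-0.002, -0.024, 1.0, 0.0]
wrist_force: [-3.5, 4.9, -2.3]
finger_gap: 0.0436
grip_force: 61.8
```

Emit:
{"name": "step_arm", "arguments": {
  "deltas": [
    [1,0,0,0,0,0,-0.3],
    [0,0,0,0,0,0,-0.3]
  ]
}}

```text
clock: 14.7
tcp_pos: [0.5163, -0.0762, 0.1107]
orientation: [-0.002, -0.024, 1.0, 0.0]
wrist_force: [-4.6, 5.3, -1.5]
finger_gap: 0.0436
grip_force: 61.9
```

Emit:
{"name": "step_arm", "arguments": {
  "deltas": [
    [1,0,0,0,0,0,-0.3],
    [0,0,0,0,0,0,-0.3]
  ]
}}

```text
clock: 14.9
tcp_pos: [0.5164, -0.0762, 0.1107]
orientation: [-0.003, -0.024, 1.0, 0.0]
wrist_force: [-5.6, 4.4, -0.3]
finger_gap: 0.0433
grip_force: 62.0
```

```bash
python3 - <<'E'
from h import *
p=np.load('/tmp/p.npy')
s=get_state();print(s['tcp_pos'],s['wrist_force'],s['ft_torque'])
a=grab('side');S=np.array([[px(a,u,v) for u in range(295,342)] for v in range(175,210)]);C=ci(S,p);im=a['image'][175:210,295:342]
m=(abs(C[...,1])<12)&(C[...,0]<-95)&(C[...,0]>-122)&(C[...,2]>85)&(C[...,2]<115)&(im[...,0]>225)
print('lever slope',m.sum(),np.polyfit(C[m][:,0],C[m][:,2],1))
for v in range(190,206):
    print(v,' '.join(f"{u}:({C[v-175,u-295][0]:.0f},{C[v-175,u-295][1]:.0f},{C[v-175,u-295][2]:.0f})c{im[v-175,u-295].mean():.0f}" for u in range(303,320) if 15<C[v-175,u-295][1]<23 and C[v-175,u-295][2]>92))
E
```

```text
[ 0.51644675 -0.07618659  0.1106897 ] [-5.64841603  4.35770981 -0.29769873] [0.75384514 1.29555268 0.04899451]
lever slope 64 [-0.14004581 79.93424477]
190 
191 312:(-81,15,124)c151
192 
193 311:(-82,23,123)c156
194 311:(-82,22,120)c154
195 311:(-81,18,115)c159 312:(-83,17,115)c157
196 310:(-79,18,111)c158 311:(-81,18,112)c166 312:(-83,16,111)c180
197 310:(-78,17,107)c160 311:(-82,19,110)c173 312:(-84,20,111)c197
198 303:(-61,15,99)c199 311:(-82,19,107)c188 312:(-83,16,106)c211 313:(-86,17,107)c211
199 311:(-81,17,103)c205 312:(-84,19,105)c222 313:(-86,17,104)c220
200 303:(-61,17,94)c210 304:(-64,16,94)c226 305:(-66,15,95)c233 308:(-74,15,97)c218 311:(-82,18,101)c219 312:(-84,17,100)c224 313:(-87,17,101)c223
201 306:(-69,16,93)c221 308:(-74,17,95)c196 312:(-85,18,98)c226 313:(-87,18,99)c223 314:(-89,17,99)c220
202 312:(-85,19,96)c228 313:(-87,17,96)c227 314:(-90,18,97)c229
203 312:(-86,19,94)c224 313:(-88,19,94)c225 314:(-90,19,95)c229
204 
205
```

Solid contact with the back at TCP x ≈ 0.5164: the last 1 mm gave no travel and -5.6 N. I'll back off to mid-trough and lower.

Emit:
{"name": "step_arm", "arguments": {
  "deltas": [
    [-2,0,0,0,0,0,-0.3],
    [-1.8,0,0,0,0,0,-0.3],
    [0,0,-1,0,0,0,-0.3],
    [0,0,-1,0,0,0,-0.3],
    [0,0,0,0,0,0,-0.3]
  ]
}}

```text
clock: 15.45
tcp_pos: [0.5149, -0.0763, 0.1098]
orientation: [-0.0, -0.025, 1.0, 0.0]
wrist_force: [-2.6, 5.6, 1.9]
finger_gap: 0.0432
grip_force: 62.2
```

Emit:
{"name": "step_arm", "arguments": {
  "deltas": [
    [0,0,-1,0,0,0,-0.3],
    [0,0,-1,0,0,0,-0.3],
    [0,0,0,0,0,0,-0.3]
  ]
}}

```text
clock: 15.75
tcp_pos: [0.515, -0.0763, 0.108]
orientation: [0.0, -0.025, 1.0, 0.0]
wrist_force: [-2.6, 5.8, 2.4]
finger_gap: 0.0433
grip_force: 62.4
```

Emit:
{"name": "step_arm", "arguments": {
  "deltas": [
    [0,0,-1,0,0,0,-0.3],
    [0,0,0,0,0,0,-0.3]
  ]
}}

```text
clock: 15.95
tcp_pos: [0.515, -0.0763, 0.107]
orientation: [0.0, -0.025, 1.0, 0.0]
wrist_force: [-3.5, 5.5, 3.3]
finger_gap: 0.0433
grip_force: 62.6
```

Emit:
{"name": "step_arm", "arguments": {
  "deltas": [
    [0,0,-1,0,0,0,-0.3],
    [0,0,0,0,0,0,-0.3]
  ]
}}

```text
clock: 16.15
tcp_pos: [0.515, -0.0763, 0.1061]
orientation: [0.0, -0.025, 1.0, 0.0]
wrist_force: [-2.6, 5.2, 2.9]
finger_gap: 0.0431
grip_force: 62.8
```

Emit:
{"name": "step_arm", "arguments": {
  "deltas": [
    [0,0,-1,0,0,0,-0.3],
    [0,0,0,0,0,0,-0.3]
  ]
}}

```text
clock: 16.35
tcp_pos: [0.5151, -0.0763, 0.1052]
orientation: [0.0, -0.025, 1.0, 0.0]
wrist_force: [-4.1, 7.3, 4.2]
finger_gap: 0.043
grip_force: 63.1
```

Emit:
{"name": "step_arm", "arguments": {
  "deltas": [
    [0,0,-1,0,0,0,-0.3],
    [0,0,0,0,0,0,-0.3]
  ]
}}

```text
clock: 16.55
tcp_pos: [0.5151, -0.0763, 0.1043]
orientation: [0.0, -0.025, 1.0, 0.0]
wrist_force: [-3.8, 5.3, 4.7]
finger_gap: 0.0434
grip_force: 63.4
```

Emit:
{"name": "step_arm", "arguments": {
  "deltas": [
    [0,0,-1,0,0,0,-0.3],
    [0,0,0,0,0,0,-0.3]
  ]
}}

```text
clock: 16.75
tcp_pos: [0.5152, -0.0763, 0.1036]
orientation: [0.0, -0.025, 1.0, 0.0]
wrist_force: [-4.5, 5.6, 5.6]
finger_gap: 0.043
grip_force: 63.9
```

Emit:
{"name": "step_arm", "arguments": {
  "deltas": [
    [0,0,-1,0,0,0,-0.3],
    [0,0,0,0,0,0,-0.3]
  ]
}}

```text
clock: 16.95
tcp_pos: [0.5157, -0.0763, 0.103]
orientation: [0.001, -0.025, 1.0, 0.0]
wrist_force: [-3.3, 7.2, 7.9]
finger_gap: 0.0433
grip_force: 62.8
```

Emit:
{"name": "step_arm", "arguments": {
  "deltas": [
    [0,0,-1,0,0,0,-0.3],
    [0,0,0,0,0,0,-0.3]
  ]
}}

```text
clock: 17.15
tcp_pos: [0.5157, -0.0762, 0.1026]
orientation: [0.001, -0.025, 1.0, 0.0]
wrist_force: [-5.4, 6.2, 12.4]
finger_gap: 0.0435
grip_force: 63.1
```

```bash
cat > lev.py <<'E'
from h import *
p=np.load('/tmp/p.npy')
a=grab('side');S=np.array([[px(a,u,v) for u in range(295,345)] for v in range(175,215)]);C=ci(S,p);im=a['image'][175:215,295:345]
m=(abs(C[...,1])<12)&(C[...,0]<-95)&(C[...,0]>-125)&(C[...,2]>60)&(C[...,2]<115)&(im[...,0]>215)
k=np.polyfit(C[m][:,0],C[m][:,2],1);k=np.polyfit(*C[m][abs(np.polyval(k,C[m][:,0])-C[m][:,2])<3][:,[0,2]].T,1)
f=np.arctan(k[0]);A=np.array([-73-19.2*np.cos(f)-5.5*-np.sin(f)*-1*-1,0]) if 0 else None
d=np.array([-np.cos(f),-np.sin(f)]);z=np.array([-np.sin(f),np.cos(f)]);A=np.array([-73,90])+19.2*d-5.5*z
print('phi',f,'A',A,'n',m.sum(),'line z at -110',np.polyval(k,-110))
for v in range(188,212):
    l=[(C[v-175,u-295],im[v-175,u-295].mean()) for u in range(303,322) if 15<C[v-175,u-295][1]<23 and C[v-175,u-295][2]>85 and im[v-175,u-295].mean()>150 and C[v-175,u-295][0]<-75]
    if l: print(v,' '.join('(%.0f,%.0f,%.0f)'%tuple(x[0]) for x in l))
E
python3 lev.py
```

```text
phi 0.5040617827491377 A [-87.15563403  75.91071239] n 77 line z at -110 71.67325131611148
195 (-82,21,117)
197 (-82,20,111)
198 (-82,20,108)
199 (-80,19,103)
200 (-79,18,100) (-82,20,102)
201 (-77,16,95) (-80,19,98) (-82,19,98)
202 (-80,17,93) (-83,19,95) (-85,18,95)
203 (-80,16,90) (-83,19,93) (-85,19,93)
204 (-80,18,89) (-84,21,91) (-85,17,89)
205 (-81,21,88) (-86,18,87)
```

Fz jumps to 12 N with travel nearly stopped, and the lever is at about 0.5 rad, so the pin is on its seat. I'll ease off and let go.

Emit:
{"name": "step_arm", "arguments": {
  "deltas": [
    [0,0,1.3,0,0,0,-0.3],
    [0,0,0,0,0,0,-0.3],
    [0,0,0,0,0,0,0.2],
    [0,0,0,0,0,0,0.5],
    [0,0,0,0,0,0,0.5]
  ]
}}

```text
clock: 17.7
tcp_pos: [0.5159, -0.0775, 0.1022]
orientation: [0.001, -0.024, 1.0, -0.001]
wrist_force: [0.5, -0.2, -0.1]
finger_gap: 0.0642
grip_force: 0.0
```

Emit:
{"name": "step_arm", "arguments": {
  "deltas": [
    [0,0,15,0,0,0,0.5],
    [0,0,25,0,0,0,0.5],
    [0,0,40,0,0,0,0.5],
    [-15,-30,40,0,0,0,0],
    [-20,-40,0,0,0,0,-1]
  ]
}}

```text
clock: 18.2
tcp_pos: [0.4841, -0.1467, 0.2258]
orientation: [0.005, -0.026, 1.0, -0.003]
wrist_force: [1.3, -1.3, -0.4]
finger_gap: 0.036
grip_force: 0.0
```

Emit:
{"name": "step_arm", "arguments": {
  "deltas": [
    [-20,-40,0,0,0,0,-1],
    [-20,-40,0,0,0,0,-1],
    [-20,-30,0,0,0,0,-1],
    [0,0,0,0,0,0,-1]
  ]
}}

```text
clock: 18.6
tcp_pos: [0.4191, -0.2593, 0.2203]
orientation: [-0.0, -0.021, 1.0, -0.001]
wrist_force: [0.4, 0.1, -0.1]
finger_gap: 0.0001
grip_force: 0.0
```

```bash
python3 lev.py | head -1; python3 - <<'E'
from h import *
p=np.load('/tmp/p.npy')
b=grab('top')
for u in (308,311,313):
    print(u,' '.join('%d:(%.0f,%.0f,%.0f)'%(v,*ci(px(b,u,v),p)) for v in range(229,262)))
s=get_state();print(s['tcp_pos'],s['joint_pos'])
E
```

```text
phi 0.438970202409073 A [-88.04210304  76.86131148] n 82 line z at -110 74.68179093934371
308 229:(-64,6,142) 230:(-66,6,139) 231:(-68,6,140) 232:(-70,6,138) 233:(-70,4,122) 234:(-73,5,125) 235:(-75,5,127) 236:(-77,5,124) 237:(-79,5,124) 238:(-81,6,126) 239:(-80,1,88) 240:(-82,1,88) 241:(-84,1,85) 242:(-87,2,86) 243:(-89,2,84) 244:(-91,2,84) 245:(-93,2,84) 246:(-95,2,83) 247:(-97,2,80) 248:(-99,2,83) 249:(-101,2,77) 250:(-103,2,78) 251:(-105,2,77) 252:(-107,2,74) 253:(-110,3,75) 254:(-112,2,73) 255:(-114,3,73) 256:(-116,3,74) 257:(-118,3,70) 258:(-120,3,69) 259:(-122,3,69) 260:(-124,3,67) 261:(-127,3,66)
311 229:(-64,-0,140) 230:(-66,-0,140) 231:(-68,-0,140) 232:(-70,0,139) 233:(-70,-2,119) 234:(-73,-1,126) 235:(-75,-1,128) 236:(-77,-2,121) 237:(-79,-1,126) 238:(-81,-1,126) 239:(-81,-5,87) 240:(-83,-5,87) 241:(-85,-5,86) 242:(-87,-5,86) 243:(-89,-5,85) 244:(-91,-5,82) 245:(-93,-4,85) 246:(-95,-5,79) 247:(-98,-4,82) 248:(-99,-5,78) 249:(-102,-5,76) 250:(-104,-4,81) 251:(-106,-4,75) 252:(-108,-4,76) 253:(-110,-4,76) 254:(-112,-4,74) 255:(-114,-4,70) 256:(-116,-4,70) 257:(-119,-4,72) 258:(-121,-4,68) 259:(-123,-4,66) 260:(-125,-4,65) 261:(-127,-3,70)
313 229:(-64,-5,139) 230:(-67,-4,141) 231:(-68,-4,140) 232:(-70,-4,137) 233:(-71,-6,124) 234:(-73,-5,126) 235:(-76,-5,128) 236:(-77,-6,120) 237:(-79,-5,123) 238:(-81,-5,122) 239:(-81,-10,88) 240:(-83,-9,88) 241:(-86,-9,90) 242:(-87,-9,85) 243:(-89,-9,85) 244:(-92,-9,84) 245:(-94,-9,81) 246:(-96,-9,81) 247:(-98,-9,77) 248:(-100,-9,80) 249:(-102,-9,78) 250:(-104,-9,75) 251:(-106,-9,77) 252:(-108,-9,74) 253:(-110,-9,71) 254:(-113,-8,72) 255:(-115,-8,72) 256:(-117,-8,72) 257:(-119,-8,69) 258:(-121,-8,67) 259:(-123,-8,67) 260:(-125,-8,68) 261:(-128,-7,71)
[ 0.42043305 -0.25631853  0.22019748] [-7.10683612e-01  1.57180204e-01 -1.83474780e-01  1.22978862e+00
  8.05678538e-06 -7.56822648e-01]
```

The pin lies seated in the trough at x ≈ -74, z ≈ 124, and the lever is at 0.44 rad. Next I plan the lever push with the tool tilted 45°.

```bash
cat > traj.py <<'E'
from h import *
import sys
p=np.load('/tmp/p.npy');t=np.radians(float(sys.argv[1]));w=11;r=58
last=None
for f in np.arange(.4,1.61,.1):
    d=np.array([-np.cos(f),-np.sin(f)]);n=np.array([-np.sin(f),np.cos(f)])
    Pc=np.array([-73,90])+r*d+2.5*n
    tx=np.array([np.cos(t),np.sin(t)]);T=Pc-w*tx*np.sign(-(tx@n)+1e-9)
    W=car(p,[[T[0]/1e3,-.0005,T[1]/1e3]])[0]*1e3
    print('%.1f'%f,'contact',Pc.round(),'TCP',T.round(1),'world',W.round(1),'d',None if last is None else (W-last).round(1));last=W
E
python3 traj.py 45
```

```text
0.4 contact [-127.   70.] TCP [-119.6   77.5] world [468.2 -78.3  77.5] d None
0.5 contact [-125.   64.] TCP [-117.3   72.2] world [470.4 -78.2  72.2] d [ 2.3  0.1 -5.3]
0.6 contact [-122.   59.] TCP [-114.5   67.1] world [473.3 -78.   67.1] d [ 2.8  0.1 -5.1]
0.7 contact [-119.   55.] TCP [-111.2   62.3] world [476.6 -77.9  62.3] d [ 3.3  0.2 -4.8]
0.8 contact [-115.   50.] TCP [-123.    42.4] world [464.8 -78.4  42.4] d [-11.8  -0.6 -20. ]
0.9 contact [-111.   46.] TCP [-118.8   38.3] world [469.  -78.2  38.3] d [ 4.2  0.2 -4. ]
1.0 contact [-106.   43.] TCP [-114.2   34.8] world [473.5 -78.   34.8] d [ 4.6  0.2 -3.6]
1.1 contact [-102.   39.] TCP [-109.3   31.7] world [478.4 -77.8  31.7] d [ 4.9  0.2 -3.1]
1.2 contact [-96.  37.] TCP [-104.1   29.1] world [483.6 -77.5  29.1] d [ 5.2  0.2 -2.6]
1.3 contact [-91.  35.] TCP [-98.7  27. ] world [489.  -77.3  27. ] d [ 5.4  0.3 -2.1]
1.4 contact [-85.  33.] TCP [-93.1  25.5] world [494.6 -77.   25.5] d [ 5.6  0.3 -1.5]
1.5 contact [-80.  32.] TCP [-87.4  24.5] world [500.4 -76.7  24.5] d [ 5.7  0.3 -0.9]
1.6 contact [-74.  32.] TCP [-81.6  24.2] world [506.1 -76.5  24.2] d [ 5.8  0.3 -0.4]
```

Emit:
{"name": "step_arm", "arguments": {
  "deltas": [
    [0,20,0,0.35,-7.5,0,-1],
    [0,30,0,0.35,-7.5,0,-1],
    [0,35,0,0.35,-7.5,0,-1],
    [0,35,0,0.35,-7.5,0,-1],
    [0,35,0,0.35,-7.5,0,-1]
  ]
}}

```text
clock: 19.2
tcp_pos: [0.4212, -0.0981, 0.2208]
orientation: [0.325, -0.024, 0.946, 0.007]
wrist_force: [0.3, 0.1, 1.0]
finger_gap: -0.0
grip_force: 0.0
```

Emit:
{"name": "step_arm", "arguments": {
  "deltas": [
    [10,20,0,0.35,-7.5,0,-1],
    [0,0,0,0,0,0,-1],
    [0,0,0,0,0,0,-1]
  ]
}}

```text
clock: 19.5
tcp_pos: [0.4306, -0.0797, 0.2205]
orientation: [0.382, -0.024, 0.924, 0.008]
wrist_force: [0.5, -1.0, 1.3]
finger_gap: 0.0003
grip_force: 0.0
```

```bash
python3 - <<'E'
from h import *
from scipy.spatial.transform import Rotation as R
s=get_state();q=s['orientation'];M=R.from_quat(np.r_[q[1:],q[0]]).as_matrix();print(s['tcp_pos'],s['joint_pos'].round(3));print(M.round(3))
E
```

```text
[ 0.43057333 -0.07972502  0.22045806] [-0.735 -0.497 -0.981  0.47   0.521 -0.616]
[[-0.707 -0.05   0.706]
 [-0.037  0.999  0.033]
 [-0.707 -0.003 -0.708]]
```

Emit:
{"name": "step_arm", "arguments": {
  "deltas": [
    [15,0,-20,-0.3,6,0,-1],
    [15,0,-40,-0.3,6,0,-1],
    [0,0,-40,0,0,0,-1],
    [0,0,0,0,0,0,-1]
  ]
}}

```text
clock: 19.9
tcp_pos: [0.4612, -0.0801, 0.1169]
orientation: [0.28, -0.024, 0.96, 0.008]
wrist_force: [-1.4, 1.3, -0.8]
finger_gap: -0.0002
grip_force: 0.0
```

```bash
python3 traj.py 33;python3 - <<'E'
from h import *
s=get_state();print(s['tcp_pos'],s['joint_pos'].round(3),s['orientation'].round(3))
E
```

```text
0.4 contact [-127.   70.] TCP [-118.2   75.7] world [469.6 -78.2  75.7] d None
0.5 contact [-125.   64.] TCP [-115.9   70.4] world [471.9 -78.1  70.4] d [ 2.3  0.1 -5.3]
0.6 contact [-122.   59.] TCP [-131.5   53.3] world [456.3 -78.8  53.3] d [-15.6  -0.7 -17.1]
0.7 contact [-119.   55.] TCP [-128.2   48.6] world [459.6 -78.7  48.6] d [ 3.3  0.2 -4.8]
0.8 contact [-115.   50.] TCP [-124.4   44.1] world [463.3 -78.5  44.1] d [ 3.8  0.2 -4.4]
0.9 contact [-111.   46.] TCP [-120.2   40.1] world [467.5 -78.3  40.1] d [ 4.2  0.2 -4. ]
1.0 contact [-106.   43.] TCP [-115.7   36.6] world [472.1 -78.1  36.6] d [ 4.6  0.2 -3.6]
1.1 contact [-102.   39.] TCP [-110.8   33.5] world [477.  -77.8  33.5] d [ 4.9  0.2 -3.1]
1.2 contact [-96.  37.] TCP [-105.6   30.9] world [482.2 -77.6  30.9] d [ 5.2  0.2 -2.6]
1.3 contact [-91.  35.] TCP [-100.1   28.8] world [487.6 -77.3  28.8] d [ 5.4  0.3 -2.1]
1.4 contact [-85.  33.] TCP [-94.5  27.3] world [493.2 -77.1  27.3] d [ 5.6  0.3 -1.5]
1.5 contact [-80.  32.] TCP [-88.8  26.3] world [498.9 -76.8  26.3] d [ 5.7  0.3 -0.9]
1.6 contact [-74.  32.] TCP [-83.  26.] world [504.7 -76.5  26. ] d [ 5.8  0.3 -0.4]
[ 0.4611881  -0.08010002  0.11688543] [-0.546 -0.18  -0.962  0.303  0.308 -0.519] [ 0.28  -0.024  0.96   0.008]
```

Emit:
{"name": "step_arm", "arguments": {
  "deltas": [
    [4,1,-15,0,0,0,-1],
    [0,0,-15,0,0,0,-1],
    [0,0,-8,0,0,0,-1],
    [0,0,-4,0,0,0,-1],
    [0,0,-4,0,0,0,-1]
  ]
}}

```text
clock: 20.4
tcp_pos: [0.4695, -0.0822, 0.0785]
orientation: [0.283, -0.024, 0.959, 0.006]
wrist_force: [0.2, -1.2, -0.1]
finger_gap: 0.0004
grip_force: 0.0
```

Emit:
{"name": "step_arm", "arguments": {
  "deltas": [
    [0,0,-3,0,0,0,-1],
    [0,0,0,0,0,0,-1]
  ]
}}

```text
clock: 20.6
tcp_pos: [0.469, -0.0815, 0.0753]
orientation: [0.282, -0.024, 0.959, 0.007]
wrist_force: [0.1, -0.1, 0.3]
finger_gap: -0.0003
grip_force: 0.0
```

```bash
python3 - <<'E'
from h import *
s=get_state();print(s['tcp_pos'],s['joint_pos'].round(3),s['wrist_force'])
E
```

```text
[ 0.46901222 -0.08154297  0.075303  ] [-0.537 -0.083 -1.025  0.136  0.304 -0.51 ] [ 0.05504086 -0.06075138  0.26605198]
```

Joint 3 is at its limit (-1.025 of -1.03), so 33° of tilt isn't reachable here. I'll fit the arm's kinematics from the recorded poses to choose a feasible tilt.

```bash
cat > kin.py <<'E'
import numpy as np
from scipy.optimize import least_squares
from scipy.spatial.transform import Rotation as R
D=[([1.176,.314,.045,1.304,0,1.431],(.145,.556,.230)),([-.273,.305,.033,1.3,0,-.322],(.5653,-.0749,.2308)),
([-.711,.157,-.183,1.2298,0,-.757],(.4204,-.2563,.2202)),([-.735,-.497,-.981,.470,.521,-.616],(.43057,-.07972,.22046)),
([-.546,-.18,-.962,.303,.308,-.519],(.46119,-.0801,.11689)),([-.537,-.083,-1.025,.136,.304,-.51],(.46901,-.08154,.0753))]
def fk(k,q):
    r0,zs,a,al,b,be,c,e,off,sg=k
    u=lambda t:np.array([np.cos(t),0,-np.sin(t)])
    ps=q[1]-q[2]+q[3]
    d=np.cos(q[4])*u(ps)+np.sin(q[4])*np.array([0,np.sign(sg),0])
    P=np.array([r0,off,zs])+a*u(q[1]+al)+b*u(q[1]-q[2]+be)+c*u(ps)+e*d
    Z=R.from_euler('z',q[0]);return Z.apply(P),Z.apply(d)
def fit():
    best=None
    for sg in (1,-1):
        for a in (.25,.4):
            f=lambda k:np.r_[np.concatenate([fk(np.r_[k,sg],q)[0]-p for q,p in D])*1e3,(np.array(k)-[0,.2,.3,-1.57,.3,0,.1,.2,.08])*[10,10,10,3,10,3,10,10,10]*.1]
            s=least_squares(f,[0,.2,a,-1.57,.3,0,.1,.2,.08])
            if best is None or s.cost<best[0]: best=(s.cost,np.r_[s.x,sg],s.fun[:18])
    return best
if __name__=='__main__':
    c,k,f=fit();print(c,k.round(3),f.round(1));np.save('/tmp/k.npy',k)
    for q,p in D[3:]: print(fk(k,q)[1].round(3))
    # feasibility grid: TCP carrier x,z, tilt
    lo=np.array([-2.76,-.86,-1.03,-2.2,-1.47]);hi=np.array([2.76,1.69,1.26,2.34,1.5])
    for X,Z in ((.466,.072),(.460,.05),(.463,.044),(.468,.040),(.472,.036),(.477,.033),(.482,.031),(.488,.029),(.493,.027),(.499,.026)):
        o=[]
        for t in range(0,46,5):
            d=np.array([np.sin(np.radians(t))*.999,np.sin(np.radians(t))*.047,-np.cos(np.radians(t))])
            g=lambda q:np.r_[(fk(k,q)[0]-[X,-.078,Z])*1e3,(fk(k,q)[1]-d)*300]
            s=least_squares(g,[-.5,0,-.8,.4,.2],bounds=(lo,hi));o.append('%d:%.0f(%.2f)'%(t,np.abs(s.fun).max(),s.x[2]))
        print(X,Z,' '.join(o))
E
python3 kin.py
```

```text
0.19595025888750095 [-1.000e-03  2.350e-01  5.210e-01 -1.572e+00  4.140e-01 -1.320e-01
  1.440e-01  3.000e-01  8.000e-02  1.000e+00] [-0.2 -0.1  0.3  0.1 -0.2 -0.3 -0.  -0.   0.1 -0.1 -0.1 -0.   0.1  0.
 -0.  -0.   0.1  0. ]
[ 0.706  0.033 -0.708]
[ 0.538  0.028 -0.843]
[ 0.541  0.026 -0.841]
0.466 0.072 0:0(-0.48) 5:0(-0.56) 10:0(-0.65) 15:0(-0.74) 20:0(-0.82) 25:0(-0.91) 30:0(-0.99) 35:7(-1.03) 40:18(-1.03) 45:28(-1.03)
0.46 0.05 0:0(-0.52) 5:0(-0.61) 10:0(-0.69) 15:0(-0.78) 20:0(-0.86) 25:0(-0.95) 30:1(-1.03) 35:13(-1.03) 40:25(-1.03) 45:34(-1.03)
0.463 0.044 0:0(-0.52) 5:0(-0.61) 10:0(-0.70) 15:0(-0.78) 20:0(-0.87) 25:0(-0.95) 30:1(-1.03) 35:14(-1.03) 40:25(-1.03) 45:34(-1.03)
0.468 0.04 0:0(-0.51) 5:0(-0.60) 10:0(-0.69) 15:0(-0.78) 20:0(-0.86) 25:0(-0.95) 30:1(-1.03) 35:14(-1.03) 40:25(-1.03) 45:34(-1.03)
0.472 0.036 0:0(-0.51) 5:0(-0.60) 10:0(-0.69) 15:0(-0.77) 20:0(-0.86) 25:0(-0.95) 30:1(-1.03) 35:14(-1.03) 40:25(-1.03) 45:34(-1.03)
0.477 0.033 0:0(-0.50) 5:0(-0.59) 10:0(-0.68) 15:0(-0.77) 20:0(-0.86) 25:0(-0.94) 30:0(-1.03) 35:13(-1.03) 40:24(-1.03) 45:34(-1.03)
0.482 0.031 0:0(-0.49) 5:0(-0.58) 10:0(-0.67) 15:0(-0.76) 20:0(-0.85) 25:0(-0.94) 30:0(-1.02) 35:12(-1.03) 40:23(-1.03) 45:33(-1.03)
0.488 0.029 0:0(-0.48) 5:0(-0.57) 10:0(-0.66) 15:0(-0.75) 20:0(-0.84) 25:0(-0.93) 30:0(-1.01) 35:11(-1.03) 40:22(-1.03) 45:32(-1.03)
0.493 0.027 0:0(-0.47) 5:0(-0.56) 10:0(-0.65) 15:0(-0.74) 20:0(-0.83) 25:0(-0.92) 30:0(-1.01) 35:10(-1.03) 40:21(-1.03) 45:31(-1.03)
0.499 0.026 0:0(-0.46) 5:0(-0.55) 10:0(-0.64) 15:0(-0.73) 20:0(-0.82) 25:0(-0.91) 30:0(-1.00) 35:8(-1.03) 40:20(-1.03) 45:30(-1.03)
```

Emit:
{"name": "step_arm", "arguments": {
  "deltas": [
    [0,0,10,-0.3,6,0,-1],
    [0,2,0,0,0,0,-1],
    [0,0,0,0,0,0,-1]
  ]
}}

```text
clock: 20.9
tcp_pos: [0.4703, -0.0794, 0.086]
orientation: [0.234, -0.025, 0.972, 0.005]
wrist_force: [0.3, 0.3, 0.3]
finger_gap: 0.0002
grip_force: 0.0
```

```bash
python3 traj.py 27;python3 - <<'E'
from h import *
s=get_state();print(s['tcp_pos'],s['joint_pos'].round(3),s['wrist_force'])
E
```

```text
0.4 contact [-127.   70.] TCP [-117.6   74.7] world [470.2 -78.2  74.7] d None
0.5 contact [-125.   64.] TCP [-134.9   59.4] world [452.9 -79.   59.4] d [-17.3  -0.8 -15.3]
0.6 contact [-122.   59.] TCP [-132.1   54.3] world [455.7 -78.9  54.3] d [ 2.8  0.1 -5.1]
0.7 contact [-119.   55.] TCP [-128.8   49.6] world [459.  -78.7  49.6] d [ 3.3  0.2 -4.8]
0.8 contact [-115.   50.] TCP [-125.    45.1] world [462.8 -78.5  45.1] d [ 3.8  0.2 -4.4]
0.9 contact [-111.   46.] TCP [-120.8   41.1] world [467.  -78.3  41.1] d [ 4.2  0.2 -4. ]
1.0 contact [-106.   43.] TCP [-116.2   37.6] world [471.5 -78.1  37.6] d [ 4.6  0.2 -3.6]
1.1 contact [-102.   39.] TCP [-111.3   34.5] world [476.4 -77.9  34.5] d [ 4.9  0.2 -3.1]
1.2 contact [-96.  37.] TCP [-106.1   31.9] world [481.6 -77.6  31.9] d [ 5.2  0.2 -2.6]
1.3 contact [-91.  35.] TCP [-100.7   29.8] world [487.  -77.4  29.8] d [ 5.4  0.3 -2.1]
1.4 contact [-85.  33.] TCP [-95.1  28.3] world [492.6 -77.1  28.3] d [ 5.6  0.3 -1.5]
1.5 contact [-80.  32.] TCP [-89.4  27.3] world [498.3 -76.8  27.3] d [ 5.7  0.3 -0.9]
1.6 contact [-74.  32.] TCP [-83.6  27. ] world [504.1 -76.6  27. ] d [ 5.8  0.3 -0.4]
[ 0.47026955 -0.07938173  0.08603568] [-0.486 -0.068 -0.91   0.314  0.233 -0.488] [0.30473606 0.34325736 0.34596417]
```

Emit:
{"name": "step_arm", "arguments": {
  "deltas": [
    [-9,0.3,-4,0,0,0,-1],
    [-7.5,0.2,-6,0,0,0,-1],
    [0,0,-5,0,0,0,-1],
    [0,0,-5,0,0,0,-1],
    [0,0,0,0,0,0,-1]
  ]
}}

```text
clock: 21.4
tcp_pos: [0.4509, -0.0782, 0.0635]
orientation: [0.231, -0.024, 0.973, 0.006]
wrist_force: [-0.7, 0.9, 0.1]
finger_gap: 0.0002
grip_force: 0.2
```

Emit:
{"name": "step_arm", "arguments": {
  "deltas": [
    [1,0,-4,0,0,0,-1],
    [1,0,-3,0,0,0,-1],
    [0,0,0,0,0,0,-1]
  ]
}}

```text
clock: 21.7
tcp_pos: [0.454, -0.0783, 0.0574]
orientation: [0.231, -0.024, 0.973, 0.006]
wrist_force: [-0.4, 0.7, 1.1]
finger_gap: -0.0002
grip_force: 0.8
```

Emit:
{"name": "step_arm", "arguments": {
  "deltas": [
    [1,0,-3,0,0,0,-1],
    [2,0,-3,0,0,0,-1],
    [0,0,0,0,0,0,-1]
  ]
}}

```text
clock: 22.0
tcp_pos: [0.4572, -0.0784, 0.0516]
orientation: [0.231, -0.024, 0.973, 0.006]
wrist_force: [0.2, -0.4, 3.8]
finger_gap: -0.0001
grip_force: 1.3
```

Emit:
{"name": "step_arm", "arguments": {
  "deltas": [
    [1.5,0,-2,0,0,0,-1],
    [1.5,0,-2,0,0,0,-1],
    [2,0,-2,0,0,0,-1],
    [0,0,0,0,0,0,-1]
  ]
}}

```text
clock: 22.4
tcp_pos: [0.4618, -0.0783, 0.0454]
orientation: [0.231, -0.024, 0.973, 0.006]
wrist_force: [-0.1, 0.6, 4.4]
finger_gap: 0.0002
grip_force: 1.7
```

Emit:
{"name": "step_arm", "arguments": {
  "deltas": [
    [2,0,-2,0,0,0,-1],
    [2.2,0,-2,0,0,0,-1],
    [2.2,0,-2,0,0,0,-1],
    [0,0,0,0,0,0,-1]
  ]
}}

```text
clock: 22.8
tcp_pos: [0.4679, -0.0783, 0.0391]
orientation: [0.231, -0.024, 0.973, 0.006]
wrist_force: [-0.4, 2.0, 3.9]
finger_gap: 0.0001
grip_force: 1.6
```

```bash
python3 - <<'E'
from h import *
p=np.load('/tmp/p.npy')
b=grab('top');a=grab('side')
print(' '.join('%d:(%.0f,%.0f,%.0f)'%(v,*ci(px(b,311,v),p)) for v in range(229,240)))
s=get_state();print(s['tcp_pos'],s['wrist_force'],s['joint_pos'].round(3))
cv2.imwrite('pics/a7.png',np.hstack([cv2.resize(x,None,fx=5,fy=5,interpolation=cv2.INTER_CUBIC) for x in (a['image'][150:230,275:350],b['image'][205:285,270:345])])[...,::-1])
E
```

```text
229:(-64,-1,138) 230:(-66,-0,138) 231:(-68,-0,138) 232:(-70,-0,136) 233:(-71,-2,120) 234:(-73,-2,122) 235:(-75,-1,124) 236:(-77,-1,123) 237:(-79,-2,120) 238:(-81,-1,123) 239:(-80,-6,80)
[ 0.46772133 -0.07829824  0.03921908] [-0.77085797  1.0403558   4.32817041] [-0.485  0.022 -0.98   0.16   0.231 -0.487]
```

The keeper and pin have been drawn down about 2–3 mm, so the latch is working. Continuing.

Emit:
{"name": "step_arm", "arguments": {
  "deltas": [
    [2.3,0.1,-1.8,0,0,0,-1],
    [2.3,0.1,-1.8,0,0,0,-1],
    [2.4,0.1,-1.6,0,0,0,-1],
    [2.4,0.1,-1.5,0,0,0,-1],
    [0,0,0,0,0,0,-1]
  ]
}}

```text
clock: 23.4
tcp_pos: [0.4774, -0.0779, 0.0324]
orientation: [0.231, -0.024, 0.973, 0.006]
wrist_force: [-1.9, 1.7, 2.6]
finger_gap: -0.0
grip_force: 1.0
```

Emit:
{"name": "step_arm", "arguments": {
  "deltas": [
    [2.6,0.1,-1.3,0,0,0,-1],
    [2.6,0.1,-1.3,0,0,0,-1],
    [2.7,0.1,-1,0,0,0,-1],
    [0,0,0,0,0,0,-1]
  ]
}}

```text
clock: 23.8
tcp_pos: [0.4852, -0.0776, 0.0288]
orientation: [0.231, -0.024, 0.973, 0.006]
wrist_force: [-0.6, 0.3, 0.0]
finger_gap: 0.0002
grip_force: 0.3
```

Emit:
{"name": "step_arm", "arguments": {
  "deltas": [
    [2.7,0.1,-1,0,0,0,-1],
    [2.7,0.1,-0.8,0,0,0,-1],
    [0,0,0,0,0,0,-1]
  ]
}}

```text
clock: 24.1
tcp_pos: [0.4911, -0.0776, 0.0274]
orientation: [0.231, -0.024, 0.973, 0.006]
wrist_force: [0.4, -0.6, 0.1]
finger_gap: 0.0001
grip_force: 0.2
```

The force has dropped to zero, so the lever has snapped over. I'll back off the way I came and look.

Emit:
{"name": "step_arm", "arguments": {
  "deltas": [
    [-12,0,3,0,0,0,-1],
    [-20,0,12,0,0,0,-1],
    [-10,0,30,0,0,0,-1],
    [0,0,45,0.3,6,0,-1],
    [0,-30,45,0.3,6,0,-1]
  ]
}}

```text
clock: 24.6
tcp_pos: [0.4462, -0.0996, 0.1425]
orientation: [0.144, -0.023, 0.989, 0.013]
wrist_force: [2.6, -1.3, -0.5]
finger_gap: 0.0003
grip_force: 0.0
```

Emit:
{"name": "step_arm", "arguments": {
  "deltas": [
    [0,-45,30,0,0,0,-1],
    [0,-45,0,0,0,0,-1],
    [0,-45,0,0,0,0,-1],
    [0,0,0,0,0,0,-1]
  ]
}}

```text
clock: 25.0
tcp_pos: [0.4507, -0.2396, 0.171]
orientation: [0.148, -0.02, 0.989, 0.01]
wrist_force: [0.0, 1.0, 0.5]
finger_gap: 0.0002
grip_force: 0.0
```

```bash
python3 - <<'E'
from h import *
p=np.load('/tmp/p.npy')
b=grab('top');a=grab('side')
print(' '.join('%d:(%.0f,%.0f,%.0f)'%(v,*ci(px(b,311,v),p)) for v in range(225,245)))
C=ci(np.array([[px(a,u,v) for u in range(290,340)] for v in range(185,240)]),p);im=a['image'][185:240,290:340]
m=(abs(C[...,1])<12)&(C[...,0]<-60)&(C[...,2]>15)&(C[...,2]<85);Q=C[m];Q=Q[np.argsort(Q[:,2])];print(Q[::max(1,len(Q)//25)].round(0))
s=get_state();print(s['tcp_pos'],s['wrist_force'])
A,B=[cv2.resize(x,None,fx=5,fy=5,interpolation=cv2.INTER_CUBIC) for x in (a['image'][150:240,265:345],b['image'][180:270,260:340])]
cv2.imwrite('pics/a8.png',np.hstack([A,B])[...,::-1])
E
```

```text
225:(-56,-2,137) 226:(-58,-1,137) 227:(-59,-2,134) 228:(-62,-1,136) 229:(-64,-1,136) 230:(-66,-1,138) 231:(-68,-0,137) 232:(-70,-1,135) 233:(-70,-3,116) 234:(-73,-2,121) 235:(-75,-2,122) 236:(-77,-1,122) 237:(-79,-2,118) 238:(-81,-1,119) 239:(-79,-9,60) 240:(-81,-10,53) 241:(-82,-11,40) 242:(-84,-11,36) 243:(-86,-11,34) 244:(-88,-12,31)
[[-83.  10.  27.]
 [-86. -11.  30.]
 [-87.   1.  32.]
 [-84.  -0.  33.]
 [-85.  10.  34.]
 [-84.   8.  35.]
 [-83.   7.  38.]
 [-82. -12.  41.]
 [-84.   1.  43.]
 [-82.  11.  46.]
 [-83.  -1.  48.]
 [-82. -11.  51.]
 [-81.   4.  54.]
 [-81.   4.  56.]
 [-80.   3.  59.]
 [-79.   7.  61.]
 [-75.  12.  62.]
 [-79.   7.  64.]
 [-77.   1.  66.]
 [-77.  10.  68.]
 [-77.   3.  70.]
 [-77. -11.  73.]
 [-76.   2.  75.]
 [-76.   2.  78.]
 [-74.  -3.  80.]
 [-74.  -9.  83.]]
[ 0.44937534 -0.2345408   0.16965962] [-0.30418291  0.83188403 -0.42262763]
```

View pics/a8.png

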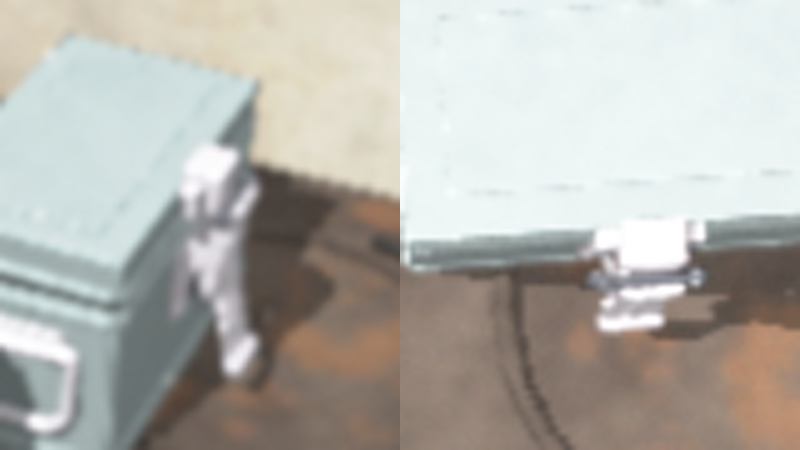

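The pin is seated and the lid is drawn down about 4 mm. The lever hangs at only about 1.40 rad: its end in the left view is at (240,355), still leaning outwards. It is just past dead centre, not home, so I'll push it further, low on the lever with more tilt.

Emit:
{"name": "step_arm", "arguments": {
  "deltas": [
    [0,40,0,-0.3,-6,0,-1],
    [0,45,0,-0.3,-6,0,-1],
    [0,45,-20,0,0,0,-1],
    [0,27,-40,0,0,0,-1],
    [0,0,-40,0,-2,0,-1]
  ]
}}

```text
clock: 25.6
tcp_pos: [0.4515, -0.0726, 0.0724]
orientation: [0.264, -0.028, 0.964, 0.006]
wrist_force: [-137.6, 61.1, -77.9]
finger_gap: -0.0002
grip_force: 0.0
```

Emit:
{"name": "step_arm", "arguments": {
  "deltas": [
    [0,0,-30,0,0,0,-1],
    [0,0,-10,0,0,0,-1],
    [0,0,0,0,0,0,-1],
    [0,0,0,0,0,0,-1]
  ]
}}

```text
clock: 26.0
tcp_pos: [0.4633, -0.0822, 0.0421]
orientation: [0.255, -0.026, 0.967, 0.009]
wrist_force: [0.1, 0.4, 0.2]
finger_gap: -0.0004
grip_force: 0.0
```

```bash
python3 - <<'E'
from h import *
from scipy.spatial.transform import Rotation as R
s=get_state();q=s['orientation'];M=R.from_quat(np.r_[q[1:],q[0]]).as_matrix();print(s['tcp_pos'],s['joint_pos'].round(3),s['wrist_force']);print(M.round(3))
E
```

```text
[ 0.46326582 -0.08215837  0.04212181] [-0.528 -0.002 -1.028  0.105  0.278 -0.519] [0.14798036 0.43275523 0.24222359]
[[-0.869 -0.055  0.492]
 [-0.045  0.999  0.031]
 [-0.493  0.004 -0.87 ]]
```

The wrist force read -137 N for a moment in that fast descent, when joint 3 ran onto its range limit; the force is 0 again now. From here I go slowly with less tilt, away from that limit.

Emit:
{"name": "step_arm", "arguments": {
  "deltas": [
    [2,0.5,0,-0.1,2,0,-1],
    [3,0.5,0,0,1,0,-1],
    [3,1,0,0,0,0,-1],
    [2,1,-3,0,0,0,-1],
    [0,0,0,0,0,0,-1]
  ]
}}

```text
clock: 26.5
tcp_pos: [0.4738, -0.0797, 0.0388]
orientation: [0.23, -0.026, 0.973, 0.009]
wrist_force: [0.4, -0.0, -0.4]
finger_gap: 0.0002
grip_force: 0.0
```

Emit:
{"name": "step_arm", "arguments": {
  "deltas": [
    [2,0.5,-4,0,0,0,-1],
    [2,0.5,-4,0,0,0,-1],
    [2,0,-2,0,0,0,-1],
    [0,0,0,0,0,0,-1]
  ]
}}

```text
clock: 26.9
tcp_pos: [0.4801, -0.079, 0.0286]
orientation: [0.23, -0.026, 0.973, 0.009]
wrist_force: [0.1, 0.5, 0.3]
finger_gap: -0.0001
grip_force: 0.0
```

```bash
python3 - <<'E'
from h import *
s=get_state();print(s['tcp_pos'],s['joint_pos'].round(3),s['wrist_force'],s['orientation'].round(3))
a=grab('side');b=grab('top');p=np.load('/tmp/p.npy')
C=ci(np.array([[px(a,u,v) for u in range(290,325)] for v in range(185,225)]),p)
m=(abs(C[...,1])<12)&(C[...,0]<-70)&(C[...,0]>-90)&(C[...,2]>30)&(C[...,2]<85);Q=C[m];print(len(Q),np.polyfit(Q[:,2],Q[:,0],1))
# bystanders: compare depth/colour with first image is lost; list object tops
for n,(u,v) in dict(tin=(232,195),cup=(376,200),matches=(225,256),jar=(322,110)).items(): print(n,px(b,u,v).round(3))
E
```

```text
[ 0.48012342 -0.07901161  0.0286395 ] [-0.474  0.07  -0.967  0.128  0.231 -0.478] [0.09923092 0.4572062  0.30248015] [ 0.23  -0.026  0.973  0.009]
93 [  0.24544193 -93.5062977 ]
tin [0.605 0.086 0.104]
cup [ 0.603 -0.254  0.003]
matches [0.479 0.11  0.013]
jar [ 0.789 -0.117  0.118]
```

Emit:
{"name": "step_arm", "arguments": {
  "deltas": [
    [3,0.3,-1,0,0,0,-1],
    [3,0.3,-1,0,0,0,-1],
    [3,0.2,-1,0,0,0,-1],
    [2,0.1,-0.5,0,0,0,-1],
    [0,0,0,0,0,0,-1]
  ]
}}

```text
clock: 27.5
tcp_pos: [0.4916, -0.0782, 0.0257]
orientation: [0.23, -0.026, 0.973, 0.008]
wrist_force: [1.2, 1.2, 0.2]
finger_gap: -0.0004
grip_force: 0.0
```

Emit:
{"name": "step_arm", "arguments": {
  "deltas": [
    [2,0.1,0,0,0,0,-1],
    [2,0.1,0,0,0,0,-1],
    [0,0,0,0,0,0,-1]
  ]
}}

```text
clock: 27.8
tcp_pos: [0.4955, -0.078, 0.0258]
orientation: [0.23, -0.026, 0.973, 0.008]
wrist_force: [-0.3, 0.4, -0.1]
finger_gap: 0.0001
grip_force: 0.1
```

Emit:
{"name": "step_arm", "arguments": {
  "deltas": [
    [2,0.1,0,0,0,0,-1],
    [1,0.1,0,0,0,0,-1],
    [0,0,0,0,0,0,-1]
  ]
}}

```text
clock: 28.1
tcp_pos: [0.4987, -0.0779, 0.026]
orientation: [0.23, -0.026, 0.973, 0.008]
wrist_force: [0.4, -0.2, 0.3]
finger_gap: 0.0001
grip_force: 0.0
```

```bash
cat > lv2.py <<'E'
from h import *
a=grab('side');p=np.load('/tmp/p.npy')
C=ci(np.array([[px(a,u,v) for u in range(290,325)] for v in range(185,225)]),p);im=a['image'][185:225,290:325].min(-1)
m=(abs(C[...,1])<11)&(C[...,0]<-60)&(C[...,0]>-92)&(C[...,2]>30)&(C[...,2]<80)&(im>120);Q=C[m];Q=Q[np.argsort(Q[:,2])]
for z in range(30,80,8):
    k=(Q[:,2]>=z)&(Q[:,2]<z+8); print(z+4,k.sum(),Q[k][:,0].mean().round(1) if k.any() else '')
E
python3 lv2.py
```

```text
34 18 -78.6
42 15 -79.9
50 10 -80.7
58 13 -76.8
66 9 -74.1
74 8 -73.5
82 1 -73.7
```

Emit:
{"name": "step_arm", "arguments": {
  "deltas": [
    [1.5,0,0,0,0,0,-1],
    [1,0,0,0,0,0,-1],
    [0,0,0,0,0,0,-1]
  ]
}}

```text
clock: 28.45
tcp_pos: [0.501, -0.0779, 0.0259]
orientation: [0.23, -0.026, 0.973, 0.008]
wrist_force: [0.6, 0.7, -0.7]
finger_gap: -0.0001
grip_force: 0.0
```

Emit:
{"name": "step_arm", "arguments": {
  "deltas": [
    [1.5,0,0,0,0,0,-1],
    [0,0,0,0,0,0,-1]
  ]
}}

```text
clock: 28.65
tcp_pos: [0.5025, -0.0779, 0.0258]
orientation: [0.23, -0.026, 0.973, 0.008]
wrist_force: [-0.6, -0.0, -0.4]
finger_gap: -0.0
grip_force: 0.0
```

Emit:
{"name": "step_arm", "arguments": {
  "deltas": [
    [-8,0,2,0,0,0,-1],
    [-12,0,5,-0.2,4,0,-1],
    [-15,0,15,-0.2,5,0,-1],
    [-15,0,25,-0.2,6,0,-1],
    [0,-10,35,-0.2,6,0,-1]
  ]
}}

```text
clock: 29.15
tcp_pos: [0.4473, -0.086, 0.1076]
orientation: [0.044, -0.026, 0.999, 0.007]
wrist_force: [1.5, -0.5, -0.7]
finger_gap: -0.0
grip_force: 0.0
```

Emit:
{"name": "step_arm", "arguments": {
  "deltas": [
    [0,-25,40,-0.2,6,0,-1],
    [0,-35,30,0,0,0,-1],
    [0,-40,0,0,0,0,-1],
    [0,-40,0,0,0,0,-1],
    [0,-20,0,0,0,0,-1]
  ]
}}

```text
clock: 29.65
tcp_pos: [0.452, -0.2507, 0.1781]
orientation: [-0.003, -0.024, 1.0, 0.005]
wrist_force: [0.4, 0.7, 0.4]
finger_gap: -0.0002
grip_force: 0.0
```

```bash
python3 lv2.py; python3 - <<'E'
from h import *
p=np.load('/tmp/p.npy');b=grab('top');s=get_state();print(s['clock'],s['tcp_pos'],s['wrist_force'],s['joint_pos'].round(2))
print(' '.join('%d:(%.0f,%.0f,%.0f)'%(v,*ci(px(b,311,v),p)) for v in range(227,246)))
for n,(u,v) in dict(tin=(232,195),cup=(376,200),matches=(225,256),jar=(322,110)).items(): print(n,px(b,u,v).round(3))
np.savez('/tmp/fin.npz',**b)
a=load('side');cv2.imwrite('pics/a9.png',cv2.resize(a['image'][150:240,265:345],None,fx=6,fy=6,interpolation=cv2.INTER_CUBIC)[...,::-1])
t0=cv2.imread('pics/t0.png');t1=cv2.resize(b['image'],(800,600))[...,::-1]
d=cv2.absdiff(t0,np.ascontiguousarray(t1)).max(-1)
for n,(x,y,r) in dict(tin=(363,306,30),cup=(590,313,30),matches=(352,402,25),jar=(498,183,32)).items(): print(n,'diff',d[y-r:y+r,x-r:x+r].mean().round(1),(d[y-r:y+r,x-r:x+r]>40).mean().round(3))
E
```

```text
34 12 -73.6
42 7 -72.3
50 8 -72.3
58 9 -71.5
66 7 -71.0
74 9 -72.3
82 2 -72.0
29.75 [ 0.45177354 -0.25038016  0.17758862] [ 0.19778332  0.08541609 -0.07490767] [-0.66  0.23 -0.19  1.16  0.   -0.71]
227:(-60,-1,136) 228:(-62,-1,137) 229:(-64,-1,135) 230:(-66,-1,137) 231:(-68,0,141) 232:(-70,-0,136) 233:(-70,-3,118) 234:(-73,-2,120) 235:(-75,-2,121) 236:(-77,-1,123) 237:(-79,-1,122) 238:(-81,-1,122) 239:(-77,-13,29) 240:(-77,-16,0) 241:(-79,-17,-4) 242:(-82,-16,-1) 243:(-84,-16,-3) 244:(-86,-16,-0) 245:(-89,-16,-3)
tin [0.605 0.086 0.105]
cup [ 0.602 -0.254  0.005]
matches [0.479 0.11  0.016]
jar [ 0.788 -0.116  0.12 ]
tin diff 12.0 0.0
cup diff 25.3 0.11
matches diff 17.6 0.0
jar diff 14.8 0.0
```

The lever is now vertical (its face stays within x = -71 to -74 from top to bottom), the pin is in the trough, and the lid is still drawn down. The arm touches nothing. Handing in.

```bash
python3 -c "
from workcell import *
print(hand_in())"
```

```text
the job is handed in; nothing more can be done
None
```

The carrier is closed and latched, with the lid drawn down on its seal, the pin in the keeper, the lever home and the four bystanders apparently unmoved, but the wrist force briefly read about 158 N when joint 3 hit its range stop (around 25.6 s), which is over the 120 N limit and may fail the attempt.

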